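# Set up the strip-rolling jig with shims and make a dry pass

### The arm

A 6-joint arm with a two-finger parallel gripper is mounted at the origin on the work surface. World frame = base frame: x ahead of the robot, y to its left, z up, the work surface at z = 0. Lengths are in m, angles in rad, forces in N, time in s.
With the tool pointing down it reaches from about 0.275 to 0.775 m from the base axis. Payload 14.6 kg.
Tool frame: the origin (TCP) lies midway between the tips of the shut fingers; the grasp point (between the pads) lies behind it (pinch_z is the z of the grasp point in the tool frame, in m); z points along the fingers, y is the line along which they close (so a half turn about z gives the same grasp; the last joint's range is limited). The gripper opens to 85 mm and grips with 20 to 120 N. Pads are 22 mm wide; open, the fingers measure 114 mm over their backs; the gripper's body (76 mm by 85 mm) begins 54 mm behind the grasp point. The pads swing forward as they close: fully open they stand 13 mm farther back than shut.
Start: joints at [1.045, 0.263, -0.048, 1.259, 0, 1.415], TCP at [0.19, 0.489, 0.231] pointing down, gripper open.
Joint ranges: [-2.65, 2.65], [-0.89, 1.7], [-1.18, 1.37], [-2.13, 2.11], [-1.35, 1.29], [-3.14, 3.14]. Speed limits (rad/s): [1.89, 1.89, 2.57, 2.79, 3.14, 3.14].

### API

Orientations are given as a unit quaternion [w, x, y, z].
In Python, from bench import get_state, snapshot, sign_off, pinch_z gives the robot as it stands.
- The arm moves only by the tool apply_moves, never from a script. Its argument "rows" is a list of rows, each a list of 7 numbers: the shift along the tool's x, y, z in units of 40 mm (1.0 is 40 mm), then the turn, a rotation vector about the tool's x, y, z in units of 5 degrees (1.0 is 5 degrees), then the opening, from 0 (shut) to 1 (fully open). A call has 1 to 5 rows; each row is the pose to reach, as a shift and turn from the pose commanded when the call began, along the tool's axes at that moment; what a row does not reach only later rows make up. A row lasts 1/12 s, in which the tool goes at most 41.7 mm and 7.16 degrees, less where a joint would pass 70% of its speed; a pose out of reach is approached as far as the arm can. A call with a gripper value outside its range is refused whole. The fingers move at their own pace and stop on an object; the grip force is fixed at half the most. Time passes only in rows, so rows that repeat a pose let the fingers close. It gives the time, the measured TCP pose, the force, the opening and the grip force at its end, in the units of the state.
- get_state(): the state, without advancing time (a new reading comes with each control period).
- snapshot(name): name is "side" or "top" or "wrist"; returns a dict with "color" (480x640x3 uint8, red, green, blue), "K" (3x3 intrinsics, pixels), "xyz" and "attitude" of the camera in the world. Camera axes: x right, y up, looking along -z (the intrinsics and any distortion apply to the point x, -y, -z); pixel columns grow to the right and rows downward; lengths in m; the calibration is good to about 2 mm. A picture is of the moment at which its call begins. There is no depth.
- sign_off(): hands the job in; it is judged then, once.
The state is a dict: "clock": time; "q": joint angles; "qvel": joint speeds; "effort": joint torques, N m; "ee_pos": TCP position; "eef_rot": TCP orientation; "ft_force": force on the tool from outside, world axes, zero at the start; "ft_torque": the same for the moment, N m; "grip_width": finger opening in m; "grip_force": force on a finger pad.
Only numpy, scipy, OpenCV 4.12 (cv2) and the standard library are available. Lean on these libraries where they do the work, as an engineer would, in place of code of your own. Each camera call takes 0.05 s, during which the arm holds its last target. There are 200 camera calls.

### The job

Get the strip-rolling jig ready for the next clay: put the green rib that was left on its bed into the blue tool tray, then load every shim board laid out on the bench onto the jig's two pins, stacked flat and fully down. After that lift the rolling pin from its cradle onto the rails at the near (black-stop) end, let go of it there, and make one dry pass: roll it, turning on both rails rather than dragged or carried, all the way until it rests against the two red far stops. Leave the jar of brushes and the spray bottle where they are.

Things in the scene. Friction and masses are not known exactly. Their poses are not given: they have to be found in the camera images.
- jig: Strip-rolling jig, fixed: plywood base 300 x 170 x 18 mm, x along its length away from the robot, z up, origin at the centre of its underside. Bed (top of the base) at z = 18 mm. Two aluminium rails 20 mm wide run its full length at y = -75 and +75 mm (centres), tops at z = 56 mm, 130 mm clear between. A rolling pin on the rails has its axis at z = 81 mm
- stops_near (a point): midway between the inner faces of the two black stops at the near rail ends, at rail-top height (jig x = -140 mm). Stops: 20 mm wide, 10 mm long, 28 mm high above the rail
- stops_far (a point): midway between the inner faces of the two red stops (same size) at the far rail ends, at rail-top height (jig x = +140 mm, z = 56 mm); a rolling pin resting against them has its axis 25 mm short of this, at jig x = +115 mm
- pin_near (a point): centre of the tip of the near locating pin, on the jig at x = -70 mm, y = 0: upright steel pin 10 mm in diameter rising 35 mm from the bed (tip 53 mm above the bench), the last 6 mm tapered to 5 mm
- pin_far (a point): centre of the tip of the far locating pin, alike, at jig x = +70 mm, y = 0
- shim0: Shim board, dark brown hardboard, 170 (x) x 56 (y) x 8 mm (z), 80 g; origin at its very centre (4 mm above its underside). Two through holes 13 mm in diameter on its long centre line at x = -70 and +70 mm. It lies flat on the bench; the boards are all alike and may go on the pins in any order and either way round. Three or all four of the four are present
- shim1: Shim board, dark brown hardboard, 170 (x) x 56 (y) x 8 mm (z), 80 g; origin at its very centre (4 mm above its underside). Two through holes 13 mm in diameter on its long centre line at x = -70 and +70 mm. It lies flat on the bench; the boards are all alike and may go on the pins in any order and either way round. Three or all four of the four are present
- shim2: Shim board, dark brown hardboard, 170 (x) x 56 (y) x 8 mm (z), 80 g; origin at its very centre (4 mm above its underside). Two through holes 13 mm in diameter on its long centre line at x = -70 and +70 mm. It lies flat on the bench; the boards are all alike and may go on the pins in any order and either way round. Three or all four of the four are present
- shim3: Shim board, dark brown hardboard, 170 (x) x 56 (y) x 8 mm (z), 80 g; origin at its very centre (4 mm above its underside). Two through holes 13 mm in diameter on its long centre line at x = -70 and +70 mm. It lies flat on the bench; the boards are all alike and may go on the pins in any order and either way round. Three or all four of the four are present
- roller: Wooden rolling pin: barrel 50 mm diameter, 200 mm long, with fixed handles 45 mm long and 29 mm thick at both ends (290 mm over all), about 0.32 kg; its y axis is the rolling axis, origin at the middle of the barrel on that axis. It starts in the cradle with its axis 45 mm above the bench
- cradle: White cradle for the rolling pin, fixed: base strip 50 (x) x 240 (y) x 10 mm, y along the rolling pin in it, with two V saddles 24 mm long, 78 mm wide and 40 mm high at y = -75 and +75 mm; between the saddles the barrel is free. Origin at the centre of its underside
- tray: Blue tool tray, fixed, open on top: 100 (x) x 210 (y) x 35 mm high, walls and floor 5 mm thick; origin at the centre of its underside
- rib: Green plastic potter's rib: flat bar 100 (x) x 30 (y) x 10 mm with round ends, 30 g; origin at the centre of its underside. It starts lying on the jig's bed between the pins
- jar: Bystander: amber jar of slip, 84 mm diameter, 112 mm high, with brushes standing in it up to 190 mm; origin at the centre of its underside
- spray: Bystander: clear spray bottle with blue head, 60 mm diameter, 193 mm high; origin at the centre of its underside
There are look-alikes about, which are no part of the job. What is meant by the tray is not yellow, and is the larger of those in its own colour.

How it is judged:
On the way, in this order (a step that is already met when the one before it is completed fails the run):
1. the rib lies in the tool tray, let go (x of rib in the frame of tray between -0.045 and 0.045 m and y of rib in the frame of tray between -0.095 and 0.095 m and height (world z) of rib below 0.03 m and contact force between the fingers and rib below 0.1 N), for 0.2 s.
2. every shim board present is on both pins, flat and fully down (horizontal distance between each of shim0, shim1, shim2, shim3 and jig below 0.004 m and angle between the x axis of each of shim0, shim1, shim2, shim3 and the x axis of jig, either way round below 0.05 rad and angle between the z axis of each of shim0, shim1, shim2, shim3 and the z axis of jig, either way round below 0.04 rad and z of shim0 in the frame of jig between 0.018 and 0.049 m and z of shim1 in the frame of jig between 0.018 and 0.049 m and z of shim2 in the frame of jig between 0.018 and 0.049 m and z of shim3 in the frame of jig between 0.018 and 0.049 m), for 0.2 s.
3. the rolling pin lies across both rails in the near part of the jig, let go (x of roller in the frame of jig between -0.125 and -0.045 m and z of roller in the frame of jig between 0.077 and 0.085 m and y of roller in the frame of jig between -0.03 and 0.03 m and angle between the y axis of roller and the y axis of jig, either way round below 0.15 rad and linear speed of roller below 0.02 m/s and contact force between the fingers and roller below 0.1 N), for 0.2 s.
4. the rolling pin rolls over the near half of the rails, turning (x of roller in the frame of jig between -0.06 and -0.005 m and z of roller in the frame of jig between 0.077 and 0.085 m and y of roller in the frame of jig between -0.03 and 0.03 m and angle between the y axis of roller and the y axis of jig, either way round below 0.15 rad and angular speed of roller above 0.4 rad/s and contact force between roller and jig above 0.5 N), for 0.1 s.
5. the rolling pin rolls over the far half of the rails, turning (x of roller in the frame of jig between 0.02 and 0.09 m and z of roller in the frame of jig between 0.077 and 0.085 m and y of roller in the frame of jig between -0.03 and 0.03 m and angle between the y axis of roller and the y axis of jig, either way round below 0.15 rad and angular speed of roller above 0.4 rad/s and contact force between roller and jig above 0.5 N), for 0.1 s.
At the end, for the whole second after the job is handed in: Rib in the tray; every shim board present on both pins, centred within 4 mm, square within 0.05 rad, level, its middle under 49 mm above the bench; rolling pin at rest on both rails, square within 0.15 rad, its axis within 8 mm of where it touches the red stops; nothing held (all of step 2 and x of rib in the frame of tray between -0.045 and 0.045 m and y of rib in the frame of tray between -0.095 and 0.095 m and height (world z) of rib below 0.03 m and x of roller in the frame of jig between 0.107 and 0.119 m and z of roller in the frame of jig between 0.077 and 0.085 m and y of roller in the frame of jig between -0.03 and 0.03 m and angle between the y axis of roller and the y axis of jig, either way round below 0.15 rad and linear speed of roller below 0.02 m/s).
It fails at once if the jar of brushes is moved more than 4 cm or tipped (distance of jar from where it was at the start of the episode above 0.04 m or angle between jar's own z axis and vertical above 0.3 rad).
It fails at once if the spray bottle is moved more than 4 cm or tipped (distance of spray from where it was at the start of the episode above 0.04 m or angle between spray's own z axis and vertical above 0.3 rad).
Of shim0, shim1, shim2, shim3 only 3 to 4 are there at a start; the rules pass over those that are not, and their reading is None.
At some moment in a run one of shim0, shim1, shim2, shim3 may be knocked a few centimetres aside while the robot is not near it.
Once in a run the grip may slacken for a moment while it holds something.
It also fails if it takes over 208 s, if anything falls off the work surface, if the arm or the gripper's body presses on something with over 40 N, if the wrist force passes 120 N, or if a joint passes its speed limit or range.

## Working session

There is one attempt and no reset: what is moved stays moved. The work goes in short steps, Python scripts to look and compute and a tool call to move; the robot and the scene stay as the last step left them, time stands still between calls to the robot, and variables do not carry over. Pictures are saved under pics/ and viewed, at most 14 in all, crops included, and the job is handed in when it is done.

Besides the shell and the picture viewer there is one more tool, called after "Request:" as name(argument=value, ...), one argument or row to a line, values as JSON. apply_moves: Moves the arm, as the interface text tells. Its arguments: {"type":"object","properties":{"rows":{"type":"array"}},"required":["rows"]}

```bash
ls; mkdir -p pics; python3 - <<'E'
from bench import *
import cv2,json
print(get_state(),pinch_z)
for n in ["side","top"]:
    s=snapshot(n); cv2.imwrite(f"pics/{n}0.png",s["color"][:,:,::-1]); print(n,s["K"],s["xyz"],s["attitude"],[k for k in s])
E
```

```text
pics
{'clock': 0.0, 'q': array([ 1.04473162e+00,  2.63532582e-01, -4.89287639e-02,  1.25941679e+00,
       -1.22476845e-05,  1.41550699e+00]), 'qvel': array([-4.77777100e-04,  1.01119227e-03,  7.94346276e-04, -6.59295012e-05,
       -3.76951254e-04,  2.96617694e-04]), 'effort': array([-8.35414085e-05, -6.37608361e+01,  3.84563684e+01,  1.38032614e-02,
       -1.72570999e-04,  1.71645200e-05]), 'ee_pos': array([0.19008921, 0.48908   , 0.2308231 ]), 'eef_rot': array([-1.74958113e-04,  1.84327556e-01,  9.82864721e-01, -5.11864527e-04]), 'ft_force': array([-0.06213479,  0.46258695,  0.27075127]), 'ft_torque': array([-0.00930282,  0.01327164,  0.0058788 ]), 'grip_force': 0.0, 'grip_width': 0.08529427461657624} -0.0187
side [[498.30286703   0.         314.13949845]
 [  0.         498.30286703 231.31272385]
 [  0.           0.           1.        ]] [-0.2684577  -0.88103755  0.91724137] [ 0.83443484  0.40083902 -0.17233064 -0.33667304] ['color', 'K', 'xyz', 'attitude']
top [[621.47822238   0.         311.7539537 ]
 [  0.         621.47822238 237.07524876]
 [  0.           0.           1.        ]] [ 0.35751461 -0.10039891  1.67635851] [ 0.70735876  0.03417638 -0.03203475 -0.70530088] ['color', 'K', 'xyz', 'attitude']
```

View pics/top0.png

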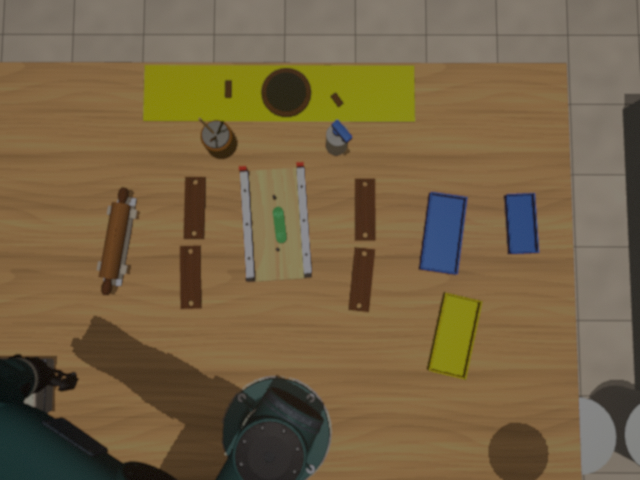

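View pics/side0.png

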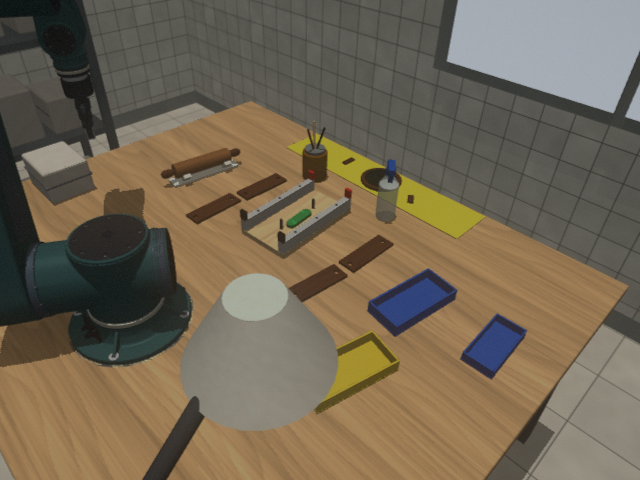

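The top view shows the jig at about (277,223) with the green rib at (280,225). Four brown shims are at (194,208), (190,277), (365,209) and (362,279). The larger blue tray is at (443,233), the roller in its cradle at (117,240), the jar at (217,137) and the spray bottle at (338,137).

```bash
cat > h.py <<'E'
from bench import *
import cv2, numpy as np
from scipy.spatial.transform import Rotation as R
def rot(q): return R.from_quat([q[1],q[2],q[3],q[0]])
def ray(s,uv,z):
    uv=np.atleast_2d(np.asarray(uv,float)); K=s["K"]
    d=np.c_[(uv[:,0]-K[0,2])/K[0,0],-(uv[:,1]-K[1,2])/K[1,1],-np.ones(len(uv))]
    d=rot(s["attitude"]).apply(d); c=np.array(s["xyz"])
    return c+d*((z-c[2])/d[:,2])[:,None]
def proj(s,p):
    d=rot(s["attitude"]).inv().apply(np.atleast_2d(p)-np.array(s["xyz"])); K=s["K"]
    return np.c_[K[0,0]*d[:,0]/-d[:,2]+K[0,2], K[1,1]*-d[:,1]/-d[:,2]+K[1,2]]
def blobs(s,lo,hi,amin,box=None):
    m=cv2.inRange(cv2.cvtColor(s["color"],cv2.COLOR_RGB2HSV),lo,hi)
    if box: b=np.zeros_like(m); x0,y0,x1,y1=box; b[y0:y1,x0:x1]=1; m=m*b
    m=cv2.morphologyEx(m,cv2.MORPH_OPEN,np.ones((3,3)))
    cs=[c for c in cv2.findContours(m,cv2.RETR_EXTERNAL,cv2.CHAIN_APPROX_NONE)[0] if cv2.contourArea(c)>amin]
    return cs
def rect(s,c,z):
    "contour cast on plane z -> centre, long axis angle (deg, -90..90 from x), sizes mm"
    p=ray(s,c[:,0],z)[:,:2].astype(np.float32)*1000
    (cx,cy),_,_=cv2.minAreaRect(p); b=cv2.boxPoints(cv2.minAreaRect(p))
    e=[b[1]-b[0],b[2]-b[1]]; L=[np.linalg.norm(v) for v in e]; v=e[int(np.argmax(L))]
    a=(np.degrees(np.arctan2(v[1],v[0]))+90)%180-90
    return np.round([cx,cy,a,max(L),min(L)],1)
def to(xyz,yaw):
    "shift/turn in move units to TCP xyz (m), pointing down, tool y axis at yaw deg (mod 180)"
    st=get_state(); r=rot(st["eef_rot"]); d=r.inv().apply(np.array(xyz)-st["ee_pos"])/.04
    best=None
    for k in (0,180):
        a=np.radians(yaw+k); y=np.array([np.cos(a),np.sin(a),0]); z=np.array([0,0,-1.]); x=np.cross(y,z)
        t=(r.inv()*R.from_matrix(np.c_[x,y,z])).as_rotvec()
        if best is None or np.linalg.norm(t)<np.linalg.norm(best): best=t
    return np.round(d,3),np.round(np.degrees(best)/5,2)
E
python3 - <<'E'
from h import *
s=snapshot("top"); hsv=cv2.cvtColor(s["color"],cv2.COLOR_RGB2HSV)
for n,p in dict(shim=(194,200),rib=(281,230),tray=(443,233),roll=(117,235),rail=(249,230),red=(243,168),bed=(265,230),bench=(330,330),crad=(130,215),pin=(274,197)).items(): print(n,hsv[p[1],p[0]])
for c in blobs(s,(0,60,20),(20,255,90),150): print("brown",c.mean(0)[0],rect(s,c,.008),rect(s,c,.045))
for c in blobs(s,(50,100,30),(85,255,255),50): print("green",rect(s,c,.028))
for c in blobs(s,(105,100,30),(130,255,255),300): print("blue",rect(s,c,.035))
for c in blobs(s,(0,0,120),(180,60,255),150,(225,150,325,290)): print("rail",c.mean(0)[0],rect(s,c,.056))
for c in blobs(s,(170,150,60),(180,255,255),10,(225,150,325,290)): print("red",rect(s,c,.084))
E
```

```text
shim [ 12 159  72]
rib [ 62 119 111]
tray [109 151 127]
roll [ 15 177  92]
rail [128   7 139]
red [  4 200 134]
bed [ 22  99 137]
bench [ 16 129 134]
crad [ 16  43 113]
pin [18 93 55]
brown [517.98809524 452.85714286] [ -44.6 -634.7  -89.8  151.4  142.2] [ -35.7 -622.9  -89.8  148.   139. ]
brown [296.08181818 402.39090909] [ 78.6 -54.5  58.7 144.6  23.1] [ 84.8 -55.5  58.7 141.4  22.6]
brown [ 60.93965517 373.81034483] [154.9 565.9  39.6 109.7  51.8] [159.4 551.1  39.6 107.2  50.6]
brown [164.30698529 403.33088235] [ 66.1 341.2  64.4 507.1 304. ] [ 72.5 331.4  64.4 495.9 297.2]
brown [361.42105263 276.84210526] [ 401.7 -227.9   -6.1  166.4   53.3] [ 400.7 -225.    -6.1  162.7   52.1]
brown [190.4502924  278.76608187] [407.5 230.    2.5 165.3  55.1] [406.4 222.7   2.5 161.6  53.9]
brown [118.89669421 241.70661157] [502.3 430.1  -8.5 291.8  41.5] [499.1 418.3  -8.5 285.3  40.6]
brown [364.58928571 211.07738095] [ 5.913e+02 -2.378e+02 -2.000e-01  1.641e+02  5.160e+01] [ 5.862e+02 -2.347e+02 -2.000e-01  1.605e+02  5.050e+01]
brown [194.5 207.5] [ 5.942e+02  2.226e+02 -3.000e-01  1.671e+02  5.610e+01] [ 5.890e+02  2.154e+02 -3.000e-01  1.634e+02  5.480e+01]
brown [223.62637363 146.92307692] [760.8 145.6 -54.8  84.5  58.4] [751.9 140.1 -54.8  82.6  57.1]
brown [285.92424242  92.        ] [ 9.160e+02 -2.150e+01  1.000e-01  1.302e+02  1.297e+02] [ 9.036e+02 -2.320e+01  1.000e-01  1.274e+02  1.268e+02]
green [545.9  -8.5   7.6  95.   25.9]
blue [ 550.9 -651.4    1.5  155.3   75.7]
blue [ 524.6 -443.1   -8.3  205.    97.9]
rail [247.10810811 241.        ] [499.5  73.7   4.3  84.7  18.8]
rail [304.96747967 246.77235772] [485.6 -78.3   3.9 134.5  22.2]
rail [245.12676056 207.23943662] [588.9  80.2   4.1  81.   18.8]
rail [301.34166667 192.86666667] [625.3 -68.1   4.3 132.   22.2]
```

```bash
python3 - <<'E'
from h import *
print(to((.546,-.0085,.16),97.6), rot(get_state()["eef_rot"]).as_matrix().round(3))
s=snapshot("wrist"); print(s["xyz"],rot(s["attitude"]).as_matrix().round(3),s["K"][0])
E
```

```text
(array([-12.8  ,  -8.371,   1.779]), array([-0.01, -0.  , -5.77])) [[-0.932  0.362 -0.   ]
 [ 0.362  0.932 -0.001]
 [ 0.    -0.001 -1.   ]]
[0.11652924 0.51747492 0.37238432] [[ 0.363 -0.886 -0.287]
 [ 0.932  0.345  0.112]
 [-0.001 -0.309  0.951]] [424.42371323   0.         318.96261714]
```

Request:
apply_moves(
  rows=[
    [-0.8,-0.5,0.1,0,0,-1.2,0.7],
    [-1.6,-1.0,0.2,0,0,-2.4,0.7],
    [-2.4,-1.5,0.3,0,0,-3.6,0.7],
    [-3.2,-2.0,0.4,0,0,-4.8,0.7],
    [-4.0,-2.6,0.5,0,0,-5.77,0.7],
  ],
)

```text
clock: 0.62
ee_pos: [0.3024, 0.3333, 0.211]
eef_rot: [0.0, -0.069, 0.998, 0.0]
ft_force: [0.6, 0.3, 0.3]
grip_width: 0.0599
grip_force: 0.0
```

```bash
python3 - <<'E'
from h import *
print(get_state()['ee_pos'],to((.546,-.0085,.16),97.6))
E
```

```text
[0.30241108 0.33325381 0.21102726] (array([-4.849, -9.305,  1.275]), array([0.  , 0.  , 0.07]))
```

Request:
apply_moves(
  rows=[
    [-0.45,-0.88,0.12,0,0,0,0.7],
    [-0.9,-1.76,0.24,0,0,0,0.7],
    [-1.35,-2.64,0.36,0,0,0,0.7],
    [-1.8,-3.52,0.48,0,0,0,0.7],
    [-2.3,-4.4,0.6,0,0,0,0.7],
  ],
)

```text
clock: 1.03
ee_pos: [0.4166, 0.1703, 0.1872]
eef_rot: [0.0, -0.066, 0.998, 0.0]
ft_force: [1.5, 0.7, 0.5]
grip_width: 0.0598
grip_force: 0.0
```

Request:
apply_moves(
  rows=[
    [-0.45,-0.9,0.12,0,0,0,0.7],
    [-0.9,-1.8,0.24,0,0,0,0.7],
    [-1.35,-2.7,0.36,0,0,0,0.7],
    [-1.8,-3.6,0.48,0,0,0,0.7],
    [-2.4,-4.5,0.6,0,0,0,0.7],
  ],
)

```text
clock: 1.45
ee_pos: [0.5341, 0.0056, 0.1633]
eef_rot: [-0.0, -0.066, 0.998, 0.0]
ft_force: [1.3, 0.8, 0.4]
grip_width: 0.0599
grip_force: 0.0
```

Request:
apply_moves(
  rows=[
    [-0.15,-0.4,0.07,0,0,0,0.7],
    [-0.15,-0.4,0.07,0,0,0,0.7],
  ],
)

```text
clock: 1.62
ee_pos: [0.5436, -0.0105, 0.1595]
eef_rot: [-0.0, -0.065, 0.998, -0.0]
ft_force: [-1.2, 0.2, -1.8]
grip_width: 0.0596
grip_force: 0.0
```

```bash
python3 - <<'E'
from h import *
print(get_state()['ee_pos'],to((.546,-.0085,.16),97.6))
s=snapshot("wrist"); cv2.imwrite("pics/w1.png",s["color"][:,:,::-1])
for c in blobs(s,(50,100,30),(85,255,255),50): print("green",c.mean(0),rect(s,c,.028))
print(proj(s,[[.482,-.004,.053],[.622,.006,.053]]))
E
```

```text
[ 0.54358553 -0.01046323  0.15945845] (array([-0.066,  0.041, -0.014]), array([-0.  , -0.01, -0.04]))
green [[325.39184953 218.27586207]] [544.9  -6.5   7.2  98.3  28.6]
[[344.96284484 130.17280983]
 [329.00270194 344.42316923]]
```

View pics/w1.png

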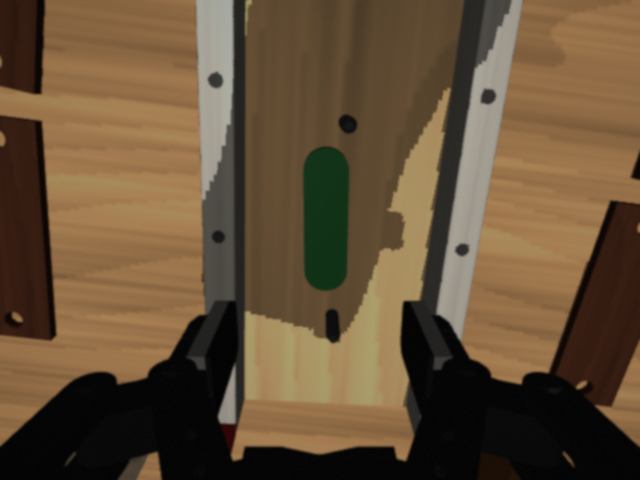

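The wrist view, with image down being +x, shows the rib at (325,218), the near pin tip at about (348,123) and the far pin at about (333,330). The rib measures 98x29 mm, which matches its given size. I'm descending to grip it.

Request:
apply_moves(
  rows=[
    [-0.03,0.1,0.9,0,0,0,0.7],
    [-0.03,0.1,1.8,0,0,0,0.7],
    [-0.03,0.1,2.6,0,0,0,0.7],
    [-0.03,0.1,3.2,0,0,0,0.7],
    [-0.03,0.1,3.4,0,0,0,0.7],
  ],
)

```text
clock: 2.08
ee_pos: [0.5402, -0.0019, 0.0219]
eef_rot: [-0.002, -0.067, 0.998, 0.001]
ft_force: [-0.3, 0.6, -0.4]
grip_width: 0.0598
grip_force: 0.0
```

Request:
apply_moves(
  rows=[
    [0,0,0,0,0,0,0.2],
    [0,0,0.03,0,0,0,0.1],
    [0,0,0.03,0,0,0,0.1],
    [0,0,0.03,0,0,0,0.1],
    [0,0,0.03,0,0,0,0.1],
  ],
)

```text
clock: 2.5
ee_pos: [0.5436, -0.003, 0.0251]
eef_rot: [0.001, -0.066, 0.998, -0.0]
ft_force: [-2.0, 1.6, 8.8]
grip_width: 0.0268
grip_force: 60.0
```

```bash
python3 - <<'E'
from h import *
t=snapshot("top")
for c in blobs(t,(105,100,30),(130,255,255),300): print("blue",rect(t,c,.035))
s=dict(snapshot("wrist")); 
m=cv2.cvtColor(cv2.imread("pics/w1.png"),cv2.COLOR_BGR2GRAY)
for b in ((335,105,365,140),(320,300,350,350)):
    a=m[b[1]:b[3],b[0]:b[2]]; ys,xs=np.where(a<45); print(xs.min()+b[0],xs.max()+b[0],ys.min()+b[1],ys.max()+b[1],xs.mean()+b[0],ys.mean()+b[1])
E
```

```text
blue [ 550.8 -651.2    2.4  155.3   74. ]
blue [ 524.6 -443.2   -8.5  204.9   97.8]
339 356 115 133 347.4923076923077 123.61153846153846
326 339 309 341 332.1876606683805 324.9305912596401
```

Request:
apply_moves(
  rows=[
    [0,0,-0.8,0,0,0,0.1],
    [0,0,-1.6,0,0,0,0.1],
    [0,0,-2.4,0,0,0,0.1],
    [0,0,-3.0,0,0,0,0.1],
    [0,0,-3.0,0,0,0,0.1],
  ],
)

```text
clock: 3.02
ee_pos: [0.545, -0.0034, 0.1492]
eef_rot: [0.004, -0.066, 0.998, -0.001]
ft_force: [0.2, -0.1, 0.5]
grip_width: 0.027
grip_force: 59.1
```

```bash
python3 - <<'E'
from h import *
st=get_state(); print(st['ee_pos'],st['grip_width'],st['grip_force'],to((.5246,-.443,.13),81.5))
s=snapshot("wrist"); cv2.imwrite("pics/w2.png",s["color"][:,:,::-1])
print(s["xyz"])
E
```

```text
[ 0.54502611 -0.00343221  0.14924041] 0.02704551219729409 59.06400740146637 (array([  1.965, -10.824,   0.491]), array([-0.01,  0.1 ,  3.22]))
[ 0.46550196 -0.01405234  0.29002599]
```

View pics/w2.png

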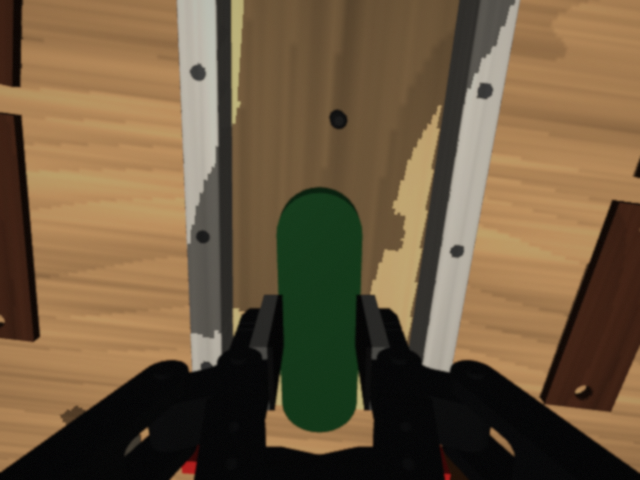

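The rib is held squarely between the pads at (320,310), and the near pin is at (338,119). Next I carry it to the tray.

Request:
apply_moves(
  rows=[
    [0.15,-1.0,0,0,0,0,0.1],
    [0.3,-2.0,0,0,0,0,0.1],
    [0.5,-3.0,0,0,0,0,0.1],
    [0.7,-4.0,0,0,0,0,0.1],
    [0.9,-5.0,0,0,0,0,0.1],
  ],
)

```text
clock: 3.48
ee_pos: [0.5327, -0.2078, 0.1431]
eef_rot: [-0.0, -0.066, 0.998, 0.0]
ft_force: [2.1, 0.0, -0.1]
grip_width: 0.0268
grip_force: 59.1
```

Request:
apply_moves(
  rows=[
    [0.15,-1.0,0,0,0,0,0.1],
    [0.3,-2.0,0,0,0,0,0.1],
    [0.5,-3.0,0,0,0,0,0.1],
    [0.7,-4.0,0,0,0,0,0.1],
    [0.9,-5.0,0,0,0,0,0.1],
  ],
)

```text
clock: 3.9
ee_pos: [0.5235, -0.411, 0.1429]
eef_rot: [-0.0, -0.066, 0.998, 0.0]
ft_force: [1.2, -0.3, -0.0]
grip_width: 0.0267
grip_force: 59.1
```

Request:
apply_moves(
  rows=[
    [0.1,-0.5,0,0,0,1.1,0.1],
    [0.1,-0.8,0.3,0,0,2.2,0.1],
    [0.1,-0.8,1.0,0,0,3.2,0.1],
    [0.1,-0.8,1.5,0,0,3.2,0.1],
    [0.1,-0.8,1.5,0,0,3.2,0.1],
  ],
)

```text
clock: 4.32
ee_pos: [0.5227, -0.44, 0.0789]
eef_rot: [-0.002, 0.074, 0.997, 0.002]
ft_force: [0.1, 0.4, -0.7]
grip_width: 0.0267
grip_force: 59.2
```

```bash
python3 - <<'E'
from h import *
st=get_state(); print(st['ee_pos'],st['grip_width'],st['grip_force'],to((.5246,-.443,.017),81.5))
E
```

```text
[ 0.52274445 -0.43999209  0.0788655 ] 0.026667215306481345 59.19846832752228 (array([-0.065, -0.074,  1.546]), array([ 0.05, -0.06,  0.01]))
```

Request:
apply_moves(
  rows=[
    [-0.05,-0.07,0.7,0,0,0,0.1],
    [-0.05,-0.07,1.4,0,0,0,0.1],
    [-0.05,-0.07,1.5,0,0,0,0.1],
    [-0.05,-0.07,1.5,0,0,0,0.5],
    [-0.05,-0.07,1.5,0,0,0,0.5],
  ],
)

```text
clock: 4.73
ee_pos: [0.5265, -0.4447, 0.0251]
eef_rot: [0.0, 0.073, 0.997, -0.0]
ft_force: [0.4, -0.4, 0.8]
grip_width: 0.0425
grip_force: 0.0
```

Request:
apply_moves(
  rows=[
    [0,0,-0.3,0,0,0,0.5],
    [0,0,-1.2,0,0,0,0.6],
    [0,0,-2.2,0,0,0,0.9],
    [0,0,-3.1,0,0,0,0.9],
    [0,0,-3.5,0,0,0,0.9],
  ],
)

```text
clock: 5.15
ee_pos: [0.5273, -0.4455, 0.1713]
eef_rot: [0.003, 0.073, 0.997, -0.003]
ft_force: [1.1, -0.9, 0.5]
grip_width: 0.0767
grip_force: 0.0
```

```bash
python3 - <<'E'
from h import *
s=snapshot("top")
for c in blobs(s,(0,60,20),(20,255,90),1000,(160,160,400,320)): print("brown",rect(s,c,.008))
s=snapshot("wrist")
for c in blobs(s,(50,100,30),(85,255,255),50): print("green",rect(s,c,.015))
print(to((.4017,-.2279,.08),83.9))
E
```

```text
green [ 526.7 -444.    -8.3   99.4   29.3]
(array([3.919, 4.942, 2.19 ]), array([-0.06,  0.08, -0.45]))
```

The rib is in the tray at (527,-444), 99x29 mm. Next is the first shim, near right.

Request:
apply_moves(
  rows=[
    [0.6,0.8,0,0,0,0,0.9],
    [1.2,1.6,0,0,0,0,0.9],
    [1.8,2.4,0,0,0,0,0.9],
    [2.4,3.1,0,0,0,0,0.9],
    [3.0,3.8,0.1,0,0,-0.4,0.9],
  ],
)

```text
clock: 5.67
ee_pos: [0.4286, -0.2751, 0.1606]
eef_rot: [0.001, 0.056, 0.998, -0.001]
ft_force: [1.2, -1.0, 0.5]
grip_width: 0.0768
grip_force: 0.0
```

Request:
apply_moves(
  rows=[
    [0.5,0.6,0.6,0,0,0,0.9],
    [0.9,1.14,1.1,0,0,0,0.9],
    [0.9,1.14,1.3,0,0,0,0.9],
    [0.9,1.14,1.3,0,0,0,0.9],
  ],
)

```text
clock: 6.0
ee_pos: [0.3978, -0.2258, 0.107]
eef_rot: [-0.001, 0.055, 0.998, 0.0]
ft_force: [0.3, -1.2, -0.3]
grip_width: 0.0771
grip_force: 0.0
```

```bash
python3 - <<'E'
from h import *
print(get_state()['ee_pos'])
s=snapshot("top")
for c in blobs(s,(0,60,20),(20,255,90),600,(160,160,400,320)): print("brown",rect(s,c,.008))
s=snapshot("wrist"); cv2.imwrite("pics/w3.png",s["color"][:,:,::-1])
for c in blobs(s,(0,60,20),(20,255,110),5000): print("shim",c.mean(0),rect(s,c,.008))
print(to((.4017,-.2279,.0),83.9))
E
```

```text
[ 0.39776681 -0.22584968  0.10696405]
brown [406.2 229.8   1.3 161.6  50.9]
brown [ 5.860e+02 -2.390e+02 -2.000e-01  1.693e+02  4.870e+01]
brown [594.2 223.    1.1 162.1  51.6]
shim [[327.54603175 410.48888889]] [ 5.293e+02 -2.368e+02  2.000e-01  7.140e+01  5.510e+01]
shim [[383.91173835 136.64292115]] [ 358.9 -190.7  -40.9  281.1  139.5]
(array([-0.047,  0.012,  2.71 ]), array([-0.01,  0.01, -0.06]))
```

View pics/w3.png

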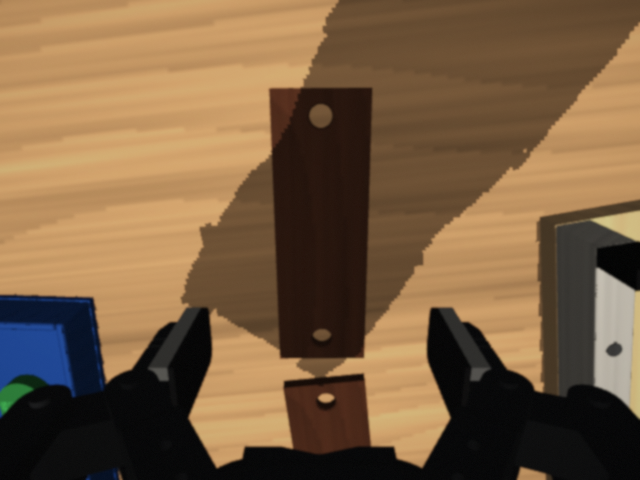

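The wrist view shows shim A with corners at (270,88), (372,88), (281,357) and (364,357), and holes at (320.5,116) and (322,335). Shim B's end is below it.

```bash
python3 - <<'E'
from h import *
s=snapshot("wrist"); hsv=cv2.cvtColor(s["color"],cv2.COLOR_RGB2HSV)
for p in ((320,200),(285,120),(250,250),(450,200),(150,150),(322,420)): print(p,hsv[p[1],p[0]])
P=ray(s,[[320.5,116],[322,335]],.007); print(P,P.mean(0),np.degrees(np.arctan2(*(P[1]-P[0])[[1,0]])),np.linalg.norm(P[1]-P[0]))
c=np.array([[270,88],[372,88],[281,357],[364,357]])[:,None]; print(rect(s,c,.008))
print(to([*P.mean(0)[:2],0],83.9))
E
```

```text
(320, 200) [ 10 168  41]
(285, 120) [  9 170  78]
(250, 250) [ 15 132 114]
(450, 200) [ 15 133 102]
(150, 150) [ 17 118 212]
(322, 420) [  9 169  77]
[[ 0.3321552  -0.22011777  0.007     ]
 [ 0.46937615 -0.23441543  0.007     ]] [ 0.40076567 -0.2272666   0.007     ] -5.948438134570373 0.13796380499983651
[ 401.5 -227.    -6.   169.    55. ]
(array([-0.013,  0.034,  2.714]), array([-0.01,  0.02, -0.06]))
```

Request:
apply_moves(
  rows=[
    [-0.01,0.03,0.9,0,0,-0.06,0.85],
    [-0.01,0.03,1.8,0,0,-0.06,0.85],
    [-0.01,0.03,2.4,0,0,-0.06,0.85],
    [-0.01,0.03,2.65,0,0,-0.06,0.85],
    [-0.01,0.03,2.65,0,0,-0.06,0.85],
  ],
)

```text
clock: 6.57
ee_pos: [0.3993, -0.2265, 0.0]
eef_rot: [-0.001, 0.053, 0.999, 0.001]
ft_force: [0.2, -0.6, -0.2]
grip_width: 0.0725
grip_force: 0.0
```

Request:
apply_moves(
  rows=[
    [0,0,0,0,0,0,0.85],
    [0,0,0,0,0,0,0.5],
    [0,0,0,0,0,0,0.5],
    [0,0,0,0,0,0,0.5],
  ],
)

```text
clock: 6.9
ee_pos: [0.4004, -0.2271, 0.0033]
eef_rot: [0.001, 0.053, 0.999, -0.001]
ft_force: [-3.2, 2.3, 20.2]
grip_width: 0.0519
grip_force: 58.9
```

Request:
apply_moves(
  rows=[
    [0,0,-0.3,0,0,0,0.5],
    [0,0,-1.0,0,0,0,0.5],
    [0,0,-2.0,0,0,0,0.5],
    [0,0,-3.0,0,0,0,0.5],
    [0,0,-3.0,0,0,0,0.5],
  ],
)

```text
clock: 7.32
ee_pos: [0.4018, -0.2281, 0.1288]
eef_rot: [0.004, 0.053, 0.999, -0.003]
ft_force: [-0.1, -1.1, 0.2]
grip_width: 0.0509
grip_force: 62.3
```

```bash
python3 - <<'E'
from h import *
st=get_state(); s=snapshot("wrist"); print(st['ee_pos'],st['grip_width'])
Rt=rot(st['eef_rot']); C=Rt.inv()*rot(s["attitude"]); off=Rt.inv().apply(np.array(s["xyz"])-st['ee_pos']); print(off,C.as_quat())
def cam(q,p):
    r=rot(np.array(q)/np.linalg.norm(q)); a=(r*C).as_quat(); return dict(K=s["K"],xyz=r.apply(off)+p,attitude=a[[3,0,1,2]])
c1=cam([0,-.065,.998,0],[.54358553,-.01046323,.15945845]); c2=cam([.004,-.066,.998,-.001],[.54502611,-.00343221,.14924041])
print(c2["xyz"])
m=cv2.imread("pics/w2.png",0); ys,xs=np.where(m[105:135,325:355]<45); p2=[xs.mean()+325,ys.mean()+105]
N=ray(c1,[347.5,123.6],.0355)[0]; F=ray(c1,[332.2,325],.0355)[0]; d=F-N
print(N,F,(N+F)/2,np.linalg.norm(d),np.degrees(np.arctan2(d[1],d[0])),"w2 near",p2,ray(c2,p2,.0355))
m=cv2.imread("pics/w1.png"); 
t=snapshot("top")
hsv=cv2.cvtColor(t["color"],cv2.COLOR_RGB2HSV)
for c in blobs(t,(0,150,100),(6,255,255),5,(225,150,325,190)): print("red",c.mean(0),rect(t,c,.084))
cv2.imwrite("pics/w4.png",s["color"][:,:,::-1])
E
```

```text
[ 0.40184303 -0.22810082  0.12880838] 0.050876494156583255
[ 0.07899226 -0.0003599  -0.1414357 ] [-0.69824031 -0.69858994 -0.11056835 -0.11048624]
[ 0.46562423 -0.01398426  0.2900522 ]
[ 0.4793096  -0.00179284  0.0355    ] [0.6173608  0.00817691 0.0355    ] [0.5483352  0.00319204 0.0355    ] 0.13841072876444865 4.130600476795737 w2 near [np.float64(337.98062015503876), np.float64(119.06201550387597)] [[ 0.47928671 -0.00170218  0.0355    ]]
red [[242.33333333 168.26666667]] [685.8  85.4 -89.9  13.1   7.9]
red [[299.5 164. ]] [698.  -62.9 -89.9  13.    5.3]
```

View pics/w4.png

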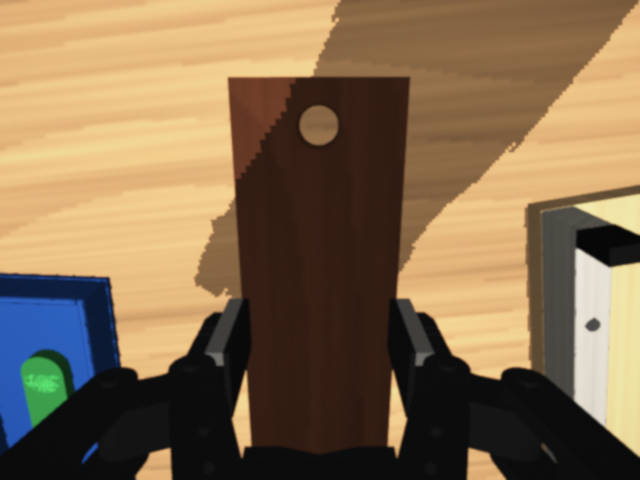

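The shim is held level and square, with its near hole at (319,125) and its end edge at row 77, cols 229–409. The pins give a jig centre near (548.8,3.3) mm and a yaw of 4.15°, with a measured pin spacing of 138.4 mm against the nominal 140.

```bash
cat >> h.py <<'E'
J=np.array([.5488,.00325]); JY=4.15
def held(s,st,up=.004):
    "near hole (and board centre by 70 mm) of the held shim in tool frame; board mid plane at tool z ~ -up"
    hsv=cv2.cvtColor(s["color"],cv2.COLOR_RGB2HSV)
    z=st["ee_pos"][2]+up
    m=cv2.inRange(hsv,(0,140,15),(12,255,110)); m[300:]=0
    cs,h=cv2.findContours(m,cv2.RETR_CCOMP,cv2.CHAIN_APPROX_NONE)
    big=max(range(len(cs)),key=lambda i:cv2.contourArea(cs[i])); 
    holes=[cs[i] for i in range(len(cs)) if h[0][i][3]==big and cv2.contourArea(cs[i])>300]
    r=rot(st["eef_rot"]).inv(); out=[]
    for c in holes:
        (u,v),rad=cv2.minEnclosingCircle(c); P=ray(s,[u,v],z)[0]; t=r.apply(P-st["ee_pos"]); out.append((u,v,rad,np.round(t*1000,1)))
    return out
E
python3 - <<'E'
from h import *
st=get_state(); s=snapshot("wrist"); print(held(s,st),held(s,st,.001))
print(to((*J,.13),90+JY))
E
```

```text
[(318.46429443359375, 125.0, 21.717472076416016, array([70.1, -0.5, -4.3]))] [(318.46429443359375, 125.0, 21.717472076416016, array([69.9, -0.5, -1.3]))]
(array([-3.098,  6.103, -0.196]), array([-0.01,  0.02, -2.05]))
```

Request:
apply_moves(
  rows=[
    [-0.45,0.9,-0.1,0,0,-0.4,0.5],
    [-0.9,1.8,-0.1,0,0,-0.8,0.5],
    [-1.35,2.7,-0.1,0,0,-1.2,0.5],
    [-1.8,3.6,-0.1,0,0,-1.6,0.5],
    [-2.25,4.4,-0.1,0,0,-2.04,0.5],
  ],
)

```text
clock: 7.88
ee_pos: [0.5076, -0.0583, 0.1245]
eef_rot: [-0.001, -0.037, 0.999, 0.0]
ft_force: [0.7, -0.9, -0.3]
grip_width: 0.0507
grip_force: 62.3
```

```bash
python3 - <<'E'
from h import *
print(to((*J,.075),90+JY))
E
```

```text
(array([-1.142,  1.458,  1.236]), array([ 0.01, -0.02,  0.01]))
```

Request:
apply_moves(
  rows=[
    [-0.6,0.75,0,0,0,0,0.5],
    [-1.14,1.46,0,0,0,0,0.5],
    [-1.14,1.46,0.6,0,0,0,0.5],
    [-1.14,1.46,1.2,0,0,0,0.5],
    [-1.14,1.46,1.2,0,0,0,0.5],
  ],
)

```text
clock: 8.3
ee_pos: [0.5462, 0.0019, 0.0728]
eef_rot: [-0.004, -0.036, 0.999, 0.001]
ft_force: [-1.2, -0.5, -2.0]
grip_width: 0.0508
grip_force: 62.4
```

Request:
apply_moves(
  rows=[
    [0,0,0,0,0,0,0.5],
    [0,0,0,0,0,0,0.5],
  ],
)

```text
clock: 8.47
ee_pos: [0.5488, 0.0006, 0.078]
eef_rot: [-0.0, -0.036, 0.999, 0.0]
ft_force: [-0.2, 0.2, 0.1]
grip_width: 0.0507
grip_force: 62.6
```

```bash
python3 - <<'E'
from h import *
st=get_state(); s=snapshot("wrist"); print(st["ee_pos"],to((*J,.075),90+JY),held(s,st))
cv2.imwrite("pics/w5.png",s["color"][:,:,::-1])
print(proj(s,[[.4792,-.0018,.053]]))
E
```

```text
[0.54882141 0.00057588 0.07803507] (array([0.005, 0.071, 0.087]), array([-0.  ,  0.01, -0.02])) [(318.47711181640625, 124.9984359741211, 22.051191329956055, array([70.2, -0.5, -4. ]))]
[[326.7769051  121.43140116]]
```

View pics/w5.png

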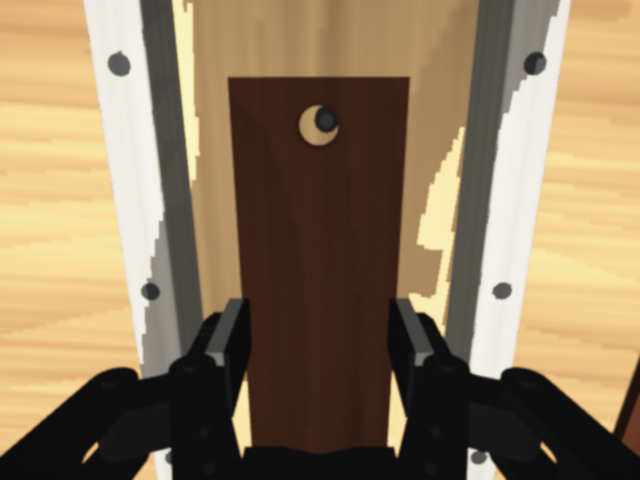

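The near pin tip shows in the shim's hole at (326,118), and the hole centre is at (318.5,125). The offset needs about +3.3 mm along tool y.

Request:
apply_moves(
  rows=[
    [0.015,0.08,0,0,0,0,0.5],
    [0.015,0.08,0.3,0,0,0,0.5],
    [0.015,0.08,0.6,0,0,0,0.5],
    [0.015,0.08,0.9,0,0,0,0.5],
    [0.015,0.08,0.9,0,0,0,0.5],
  ],
)

```text
clock: 8.93
ee_pos: [0.5473, 0.004, 0.0406]
eef_rot: [-0.001, -0.036, 0.999, 0.0]
ft_force: [-1.1, -0.3, -1.0]
grip_width: 0.0505
grip_force: 62.5
```

```bash
python3 - <<'E'
from h import *
st=get_state(); print(st["ee_pos"],st["ft_force"],st["grip_width"],to((*J,.022),90+JY))
E
```

```text
[0.54729294 0.00404098 0.04063422] [-1.09117957 -0.26387906 -1.02633241] 0.050493846361813845 (array([-0.037, -0.023,  0.466]), array([ 0.  , -0.01, -0.01]))
```

Request:
apply_moves(
  rows=[
    [-0.01,0,0.2,0,0,0,0.5],
    [-0.01,0,0.42,0,0,0,0.5],
    [-0.01,0,0.42,0,0,0,0.5],
    [-0.01,0,0.42,0,0,0,0.75],
    [-0.01,0,0.42,0,0,0,0.75],
  ],
)

```text
clock: 9.35
ee_pos: [0.5486, 0.004, 0.025]
eef_rot: [0.0, -0.036, 0.999, -0.0]
ft_force: [-0.2, 0.4, 0.5]
grip_width: 0.0641
grip_force: 0.0
```

Request:
apply_moves(
  rows=[
    [0,0,-0.2,0,0,0,0.78],
    [0,0,-0.8,0,0,0,0.8],
    [0,0,-1.6,0,0,0,0.9],
    [0,0,-2.4,0,0,0,0.9],
    [0,0,-2.4,0,0,0,0.9],
  ],
)

```text
clock: 9.77
ee_pos: [0.551, 0.0038, 0.1271]
eef_rot: [0.004, -0.036, 0.999, -0.001]
ft_force: [0.7, -0.0, 0.8]
grip_width: 0.0764
grip_force: 0.0
```

```bash
cat >> h.py <<'E'
def hol(s,z,shim=True):
    "all shim-like blobs in wrist view with holes -> world holes"
    hsv=cv2.cvtColor(s["color"],cv2.COLOR_RGB2HSV); m=cv2.inRange(hsv,(0,130,15),(12,255,110))
    cs,h=cv2.findContours(m,cv2.RETR_CCOMP,cv2.CHAIN_APPROX_NONE)
    for i in range(len(cs)):
        if h[0][i][3]<0 and cv2.contourArea(cs[i])>4000:
            H=[cv2.minEnclosingCircle(cs[k]) for k in range(len(cs)) if h[0][k][3]==i and cv2.contourArea(cs[k])>30]
            P=np.array([ray(s,c,z)[0] for c,r in H]) if H else []
            print("blob",cv2.boundingRect(cs[i]),rect(s,cs[i],z+.002),[np.round(p[:2]*1000,1) for p in P],[np.round(c) for c,r in H])
def tops():
    s=snapshot("top")
    for c in blobs(s,(0,60,20),(20,255,90),500,(150,150,410,330)): print("top",rect(s,c,.008))
E
python3 - <<'E'
from h import *
st=get_state(); s=snapshot("wrist"); print(st["ee_pos"]); hol(s,.024); tops()
cv2.imwrite("pics/w6.png",s["color"][:,:,::-1])
print(to((.4065,.2299,.11),92))
E
```

```text
[0.55097957 0.00376919 0.12713093]
blob (564, 181, 76, 228) [592.1 185.5  17.5 165.5  50.1] [] []
blob (270, 79, 101, 270) [548.    3.5   4.1 167.1  54.6] [array([478.6,  -1.6])] [array([320., 106.])]
top [407.5 229.7   1.3 162.9  51.1]
top [ 5.913e+02 -2.385e+02  1.000e-01  1.584e+02  4.860e+01]
top [593.  222.9   1.1 164.5  51.6]
(array([3.157, 5.89 , 0.301]), array([-0.01,  0.04,  0.42]))
```

View pics/w6.png

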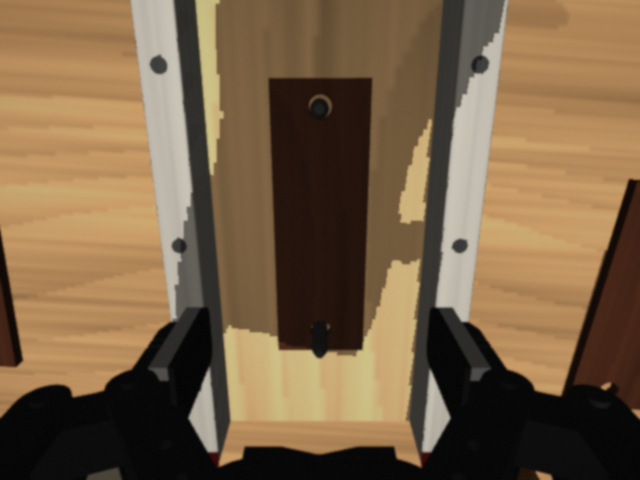

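Board 1 is on both pins and flat, with the near pin at (320,106) and the far pin at (319,335). It measures (548,3.5) at 4.1°. Next is the near-left board.

Request:
apply_moves(
  rows=[
    [0.45,0.84,0,0,0,0,0.9],
    [0.9,1.68,0,0,0,0,0.9],
    [1.35,2.52,0,0,0,0,0.9],
    [1.8,3.36,0,0,0,0,0.9],
    [2.25,4.2,0,0,0,0.42,0.9],
  ],
)

```text
clock: 10.28
ee_pos: [0.4449, 0.1662, 0.1202]
eef_rot: [-0.001, -0.018, 1.0, -0.0]
ft_force: [0.8, 1.1, -0.3]
grip_width: 0.0768
grip_force: 0.0
```

Request:
apply_moves(
  rows=[
    [0.45,0.85,0,0,0,0,0.9],
    [0.85,1.7,0.3,0,0,0,0.9],
    [0.85,1.7,0.5,0,0,0,0.9],
    [0.85,1.7,0.5,0,0,0,0.9],
    [0.85,1.7,0.5,0,0,0,0.9],
  ],
)

```text
clock: 10.7
ee_pos: [0.4099, 0.2316, 0.1003]
eef_rot: [-0.001, -0.018, 1.0, -0.0]
ft_force: [-0.0, -0.6, -0.4]
grip_width: 0.0767
grip_force: 0.0
```

```bash
python3 - <<'E'
from h import *
st=get_state(); s=snapshot("wrist"); print(st["ee_pos"]); hol(s,.006)
cv2.imwrite("pics/w7.png",s["color"][:,:,::-1])
print(to((.4065,.2299,.005),92))
E
```

```text
[0.40987128 0.23163867 0.10027032]
blob (264, 375, 85, 80) [536.  226.3  -0.9  64.2  54.8] [array([522.1, 226.4])] [array([306., 396.])]
blob (271, 77, 106, 281) [405.7 233.2   1.7 168.2  55.3] [array([474.6, 235.3]), array([336. , 230.5])] [array([322., 334.]), array([323., 106.])]
(array([ 0.1  , -0.031,  2.391]), array([-0.  , -0.01, -0.01]))
```

Request:
apply_moves(
  rows=[
    [0.11,0.035,0.8,0,0,0,0.85],
    [0.11,0.035,1.6,0,0,0,0.85],
    [0.11,0.035,2.2,0,0,0,0.85],
    [0.11,0.035,2.36,0,0,0,0.85],
    [0.11,0.035,2.36,0,0,0,0.85],
  ],
)

```text
clock: 11.17
ee_pos: [0.4056, 0.2321, 0.0055]
eef_rot: [-0.001, -0.017, 1.0, -0.0]
ft_force: [-0.4, 0.7, 0.7]
grip_width: 0.0726
grip_force: 0.0
```

Request:
apply_moves(
  rows=[
    [0,0,0,0,0,0,0.85],
    [0,0,0,0,0,0,0.5],
    [0,0,0,0,0,0,0.5],
    [0,0,0,0,0,0,0.5],
  ],
)

```text
clock: 11.5
ee_pos: [0.4066, 0.2334, 0.0073]
eef_rot: [0.001, -0.017, 1.0, 0.0]
ft_force: [0.1, 0.2, 0.0]
grip_width: 0.0427
grip_force: 0.0
```

Request:
apply_moves(
  rows=[
    [0,0,-0.3,0,0,0,0.5],
    [0,0,-1.0,0,0,0,0.5],
    [0,0,-2.0,0,0,0,0.5],
    [0,0,-3.0,0,0,0,0.5],
    [0,0,-3.0,0,0,0,0.5],
  ],
)

```text
clock: 11.92
ee_pos: [0.4085, 0.2343, 0.1331]
eef_rot: [0.004, -0.018, 1.0, 0.002]
ft_force: [1.2, 0.2, 0.1]
grip_width: 0.0429
grip_force: 0.0
```

```bash
python3 - <<'E'
from h import *
st=get_state(); s=snapshot("wrist"); print(st["ee_pos"],st["grip_width"],held(s,st)); tops()
print(to((*J,.13),90+JY))
E
```

```text
[0.40845452 0.23428714 0.13314971] 0.04291936820623011 [(317.8163146972656, 104.63265228271484, 12.942879676818848, array([76.3, -0.8, -4.7]))]
top [287.7 150.  -89.8 141.6  39.6]
top [404.3 197.3  11.5 187.  141.2]
top [550.8   2.8   4.2 165.8  51. ]
top [ 5.913e+02 -2.390e+02 -2.000e-01  1.640e+02  4.870e+01]
top [ 5.929e+02  2.235e+02 -4.000e-01  1.644e+02  5.280e+01]
(array([-3.346, -5.88 , -0.041]), array([ 0.01,  0.04, -0.43]))
```

The fingers closed above the board because they were about 4 mm too high. I'll reopen, re-look and go lower.

Request:
apply_moves(
  rows=[
    [0,0,0.4,0,0,0,0.85],
    [0,0,0.8,0,0,0,0.85],
    [0,0,0.8,0,0,0,0.85],
    [0,0,0.8,0,0,0,0.85],
  ],
)

```text
clock: 12.35
ee_pos: [0.4049, 0.2329, 0.0935]
eef_rot: [-0.001, -0.018, 1.0, -0.0]
ft_force: [0.1, 0.4, 0.4]
grip_width: 0.0726
grip_force: 0.0
```

```bash
python3 - <<'E'
from h import *
st=get_state(); s=snapshot("wrist"); print(st["ee_pos"]); hol(s,.006)
print(to((.4055,.233,.003),91.9))
E
```

```text
[0.40486875 0.23289149 0.09352405]
blob (262, 388, 85, 67) [529.8 226.5  89.6  54.4  52.6] [array([522.1, 226.3])] [array([304., 410.])]
blob (267, 87, 108, 284) [405.6 233.1   1.8 168.   55.2] [array([473.9, 235.1]), array([335.9, 230.9])] [array([320., 346.]), array([321., 116.])]
(array([-3.000e-03, -1.000e-03,  2.281e+00]), array([-0.  , -0.01,  0.02]))
```

Request:
apply_moves(
  rows=[
    [0,0,0.9,0,0,0,0.85],
    [0,0,1.8,0,0,0,0.85],
    [0,0,2.3,0,0,0,0.85],
    [0,0,2.31,0,0,0,0.85],
    [0,0,2.31,0,0,0,0.85],
  ],
)

```text
clock: 12.82
ee_pos: [0.4057, 0.2331, 0.0022]
eef_rot: [-0.001, -0.018, 1.0, -0.0]
ft_force: [0.3, 0.1, 1.6]
grip_width: 0.0726
grip_force: 0.0
```

Request:
apply_moves(
  rows=[
    [0,0,0,0,0,0,0.5],
    [0,0,0,0,0,0,0.5],
    [0,0,0,0,0,0,0.5],
  ],
)

```text
clock: 13.07
ee_pos: [0.4078, 0.2327, 0.0049]
eef_rot: [0.003, -0.017, 1.0, -0.001]
ft_force: [-20.4, -26.4, 92.1]
grip_width: 0.0441
grip_force: 45.8
```

Request:
apply_moves(
  rows=[
    [0,0,-0.3,0,0,0,0.5],
    [0,0,-1.0,0,0,0,0.5],
    [0,0,-2.0,0,0,0,0.5],
    [0,0,-3.0,0,0,0,0.5],
    [0,0,-3.0,0,0,0,0.5],
  ],
)

```text
clock: 13.48
ee_pos: [0.4088, 0.2344, 0.1298]
eef_rot: [0.005, -0.018, 1.0, 0.002]
ft_force: [1.1, 1.4, 1.1]
grip_width: 0.0426
grip_force: 0.0
```

```bash
python3 - <<'E'
from h import *
st=get_state(); s=snapshot("wrist"); print(st["ee_pos"],st["grip_width"],held(s,st)); 
print(to((*J,.13),90+JY))
E
```

```text
[0.40881744 0.23437736 0.12977107] 0.04261572548626895 [(334.11749267578125, 104.83879852294922, 12.839437484741211, array([76.2,  4.3, -4.8]))]
(array([-3.31 , -5.892, -0.067]), array([ 0.03,  0.1 , -0.43]))
```

The fingertips rode on top of the board and pressed at 92 N, so they must go about 6 mm lower to allow for tip retraction at that opening. I'm reopening and checking the board.

Request:
apply_moves(
  rows=[
    [0,0,0.4,0,0,0,0.85],
    [0,0,0.7,0,0,0,0.85],
    [0,0,0.7,0,0,0,0.85],
    [0,0,0.7,0,0,0,0.85],
  ],
)

```text
clock: 13.87
ee_pos: [0.4055, 0.2331, 0.0942]
eef_rot: [-0.0, -0.017, 1.0, -0.0]
ft_force: [0.3, 0.2, -1.0]
grip_width: 0.0725
grip_force: 0.0
```

```bash
python3 - <<'E'
from h import *
st=get_state(); s=snapshot("wrist"); print(st["ee_pos"]); hol(s,.006); tops()
print(to((.4055,.233,.0),91.9))
E
```

```text
[0.4055079  0.23310075 0.09415459]
blob (262, 386, 84, 69) [530.8 226.6 -89.9  54.6  54.2] [array([522. , 226.5])] [array([304., 408.])]
blob (286, 86, 108, 283) [405.4 243.    2.  167.5  55.3] [array([474.5, 245.4]), array([336. , 240.6])] [array([336., 346.]), array([339., 115.])]
top [365.9 198.5  24.3 276.6 147.7]
top [550.8   2.9   4.2 165.8  51.2]
top [ 5.913e+02 -2.390e+02 -2.000e-01  1.640e+02  4.870e+01]
top [ 5.929e+02  2.234e+02 -3.000e-01  1.644e+02  5.270e+01]
(array([ 0.016, -0.008,  2.366]), array([0.  , 0.01, 0.02]))
```

Request:
apply_moves(
  rows=[
    [0.01,0.245,0.9,0,0,0,0.85],
    [0.01,0.245,1.8,0,0,0,0.85],
    [0.01,0.245,2.3,0,0,0,0.85],
    [0.01,0.245,2.44,0,0,0,0.85],
    [0.01,0.245,2.44,0,0,0,0.85],
  ],
)

```text
clock: 14.38
ee_pos: [0.4047, 0.2428, -0.0041]
eef_rot: [-0.001, -0.017, 1.0, -0.0]
ft_force: [-0.3, 0.1, -0.2]
grip_width: 0.0726
grip_force: 0.0
```

Request:
apply_moves(
  rows=[
    [0,0,0,0,0,0,0.7],
    [0,0,0,0,0,0,0.7],
  ],
)

```text
clock: 14.55
ee_pos: [0.4062, 0.2434, -0.0022]
eef_rot: [0.001, -0.017, 1.0, 0.0]
ft_force: [-0.3, 0.2, 0.3]
grip_width: 0.0598
grip_force: 0.0
```

Request:
apply_moves(
  rows=[
    [0,0,0,0,0,0,0.5],
    [0,0,0,0,0,0,0.5],
    [0,0,0,0,0,0,0.5],
  ],
)

```text
clock: 14.8
ee_pos: [0.4061, 0.2433, -0.0018]
eef_rot: [0.001, -0.017, 1.0, 0.0]
ft_force: [-3.3, -2.0, 16.8]
grip_width: 0.0542
grip_force: 59.9
```

Request:
apply_moves(
  rows=[
    [0,0,-0.3,0,0,0,0.5],
    [0,0,-1.0,0,0,0,0.5],
    [0,0,-2.0,0,0,0,0.5],
    [0,0,-3.0,0,0,0,0.5],
    [0,0,-3.0,0,0,0,0.5],
  ],
)

```text
clock: 15.22
ee_pos: [0.408, 0.2441, 0.1238]
eef_rot: [0.005, -0.018, 1.0, 0.002]
ft_force: [1.2, 0.4, -0.1]
grip_width: 0.0538
grip_force: 64.6
```

```bash
python3 - <<'E'
from h import *
st=get_state(); s=snapshot("wrist"); print(st["ee_pos"],st["grip_width"],held(s,st,.01)); 
print(to((*J,.13),90+JY))
E
```

```text
[0.40798264 0.2441266  0.12376167] 0.05382140550921831 [(318.75, 124.66666412353516, 22.550199508666992, array([ 70.7,  -0.4, -10.7]))]
(array([-3.327, -6.135, -0.223]), array([ 0.03,  0.09, -0.43]))
```

Request:
apply_moves(
  rows=[
    [-0.45,-0.84,-0.1,0,0,0,0.5],
    [-0.9,-1.68,-0.1,0,0,0,0.5],
    [-1.35,-2.52,-0.1,0,0,0,0.5],
    [-1.8,-3.36,-0.1,0,0,0,0.5],
    [-2.25,-4.2,-0.1,0,0,0,0.5],
  ],
)

```text
clock: 15.68
ee_pos: [0.5013, 0.0765, 0.1204]
eef_rot: [0.0, -0.018, 1.0, 0.0]
ft_force: [0.9, 0.7, -0.6]
grip_width: 0.0537
grip_force: 64.5
```

Request:
apply_moves(
  rows=[
    [-0.5,-0.95,0,0,0,-0.43,0.5],
    [-1.05,-1.92,0,0,0,-0.43,0.5],
    [-1.05,-1.92,0.5,0,0,-0.43,0.5],
    [-1.05,-1.92,1.0,0,0,-0.43,0.5],
    [-1.05,-1.92,1.0,0,0,-0.43,0.5],
  ],
)

```text
clock: 16.1
ee_pos: [0.5438, 0.0023, 0.0772]
eef_rot: [-0.002, -0.035, 0.999, 0.0]
ft_force: [-0.3, -0.1, -1.0]
grip_width: 0.0538
grip_force: 64.5
```

Request:
apply_moves(
  rows=[
    [0,0,0,0,0,0,0.5],
    [0,0,0,0,0,0,0.5],
  ],
)

```text
clock: 16.27
ee_pos: [0.5456, 0.0033, 0.0812]
eef_rot: [0.0, -0.037, 0.999, -0.0]
ft_force: [-0.5, -0.8, -1.3]
grip_width: 0.0537
grip_force: 64.5
```

```bash
python3 - <<'E'
from h import *
st=get_state(); s=snapshot("wrist"); print(st["ee_pos"],st["grip_width"],held(s,st,.008)); 
print(to((*J,.04),90+JY),proj(s,[[.4790,-.0018,.053]]))
E
```

```text
[0.54561425 0.00329332 0.08121336] 0.05365916545852452 [(319.5, 123.5, 17.507240295410156, array([70.9, -0.2, -8. ]))]
(array([-0.072, -0.008,  1.036]), array([-0.  ,  0.01,  0.01])) [[319.43044042 128.36233461]]
```

Request:
apply_moves(
  rows=[
    [-0.08,0,0,0,0,0,0.5],
    [-0.08,0,0.3,0,0,0,0.5],
    [-0.08,0,0.7,0,0,0,0.5],
    [-0.08,0,1.0,0,0,0,0.5],
    [-0.08,0,1.0,0,0,0,0.5],
  ],
)

```text
clock: 16.73
ee_pos: [0.5481, 0.0036, 0.0392]
eef_rot: [-0.001, -0.037, 0.999, 0.0]
ft_force: [-0.6, -0.8, -1.3]
grip_width: 0.0539
grip_force: 64.5
```

```bash
python3 - <<'E'
from h import *
st=get_state(); s=snapshot("wrist"); print(st["ee_pos"],st["ft_force"],to((*J,.025),90+JY),held(s,st,.008))
E
```

```text
[0.54813438 0.0036191  0.03917932] [-0.56463859 -0.772908   -1.31454668] (array([-0.006, -0.007,  0.381]), array([ 0.  , -0.01,  0.01])) [(319.11224365234375, 124.01020050048828, 22.09111213684082, array([70.7, -0.3, -7.9]))]
```

Request:
apply_moves(
  rows=[
    [0,0,0.2,0,0,0,0.5],
    [0,0,0.42,0,0,0,0.5],
    [0,0,0.42,0,0,0,0.5],
    [0,0,0.42,0,0,0,0.75],
    [0,0,0.42,0,0,0,0.75],
  ],
)

```text
clock: 17.2
ee_pos: [0.5487, 0.0032, 0.0236]
eef_rot: [-0.0, -0.036, 0.999, 0.0]
ft_force: [0.3, 0.1, -0.4]
grip_width: 0.0642
grip_force: 0.0
```

Request:
apply_moves(
  rows=[
    [0,0,-0.2,0,0,0,0.78],
    [0,0,-0.8,0,0,0,0.8],
    [0,0,-1.6,0,0,0,0.9],
    [0,0,-2.4,0,0,0,0.9],
    [0,0,-2.4,0,0,0,0.9],
  ],
)

```text
clock: 17.62
ee_pos: [0.5511, 0.0029, 0.1258]
eef_rot: [0.004, -0.036, 0.999, -0.001]
ft_force: [0.8, -0.4, 0.1]
grip_width: 0.077
grip_force: 0.0
```

```bash
python3 - <<'E'
from h import *
st=get_state(); s=snapshot("wrist"); print(st["ee_pos"]); hol(s,.032); tops()
print(to((.593,.224,.13),89.7))
E
```

```text
[0.55114007 0.00289619 0.12575396]
blob (567, 181, 73, 231) [588.1 178.8  17.5 159.8  46. ] [] []
blob (268, 78, 106, 280) [548.2   2.7   4.1 167.8  54.7] [array([478.5,  -2. ])] [array([321., 106.])]
top [ 5.901e+02 -2.389e+02 -2.000e-01  1.612e+02  4.860e+01]
top [ 5.929e+02  2.233e+02 -1.000e-01  1.642e+02  5.240e+01]
(array([-1.486,  5.43 , -0.217]), array([-0.01,  0.03,  0.89]))
```

Request:
apply_moves(
  rows=[
    [-0.25,0.95,0,0,0,0.2,0.9],
    [-0.5,1.9,0,0,0,0.4,0.9],
    [-0.75,2.85,0,0,0,0.6,0.9],
    [-1.0,3.8,0,0,0,0.9,0.9],
    [-1.25,4.7,0,0,0,0.9,0.9],
  ],
)

```text
clock: 18.13
ee_pos: [0.5844, 0.1962, 0.1188]
eef_rot: [-0.001, 0.004, 1.0, -0.0]
ft_force: [0.1, -0.6, -0.6]
grip_width: 0.077
grip_force: 0.0
```

Request:
apply_moves(
  rows=[
    [-0.1,0.7,0.3,0,0,0,0.85],
    [-0.1,0.7,0.6,0,0,0,0.85],
    [-0.1,0.7,0.6,0,0,0,0.85],
    [-0.1,0.7,0.6,0,0,0,0.85],
  ],
)

```text
clock: 18.47
ee_pos: [0.5882, 0.222, 0.0945]
eef_rot: [-0.001, 0.003, 1.0, -0.0]
ft_force: [0.1, -0.2, -0.3]
grip_width: 0.0727
grip_force: 0.0
```

```bash
python3 - <<'E'
from h import *
st=get_state(); s=snapshot("wrist"); print(st["ee_pos"]); hol(s,.006)
print(to((.593,.224,-.0035),90))
E
```

```text
[0.58818244 0.22199457 0.09452855]
blob (274, 97, 108, 280) [ 5.940e+02  2.261e+02 -3.000e-01  1.683e+02  5.530e+01] [array([662.3, 225.8]), array([524.3, 226.6])] [array([326., 352.]), array([328., 126.])]
(array([-0.108,  0.061,  2.472]), array([-0.  , -0.01, -0.07]))
```

Request:
apply_moves(
  rows=[
    [-0.13,0.105,0.9,0,0,0,0.85],
    [-0.13,0.105,1.8,0,0,0,0.85],
    [-0.13,0.105,2.3,0,0,0,0.85],
    [-0.13,0.105,2.45,0,0,0,0.85],
    [-0.13,0.105,2.45,0,0,0,0.7],
  ],
)

```text
clock: 18.93
ee_pos: [0.5939, 0.2254, -0.0031]
eef_rot: [-0.001, 0.004, 1.0, -0.0]
ft_force: [-0.1, -0.4, 0.1]
grip_width: 0.0621
grip_force: 0.0
```

Request:
apply_moves(
  rows=[
    [0,0,0,0,0,0,0.7],
    [0,0,0,0,0,0,0.55],
    [0,0,0,0,0,0,0.5],
    [0,0,0,0,0,0,0.5],
  ],
)

```text
clock: 19.27
ee_pos: [0.5955, 0.2263, -0.0]
eef_rot: [0.002, 0.003, 1.0, 0.0]
ft_force: [-1.5, -3.0, 5.8]
grip_width: 0.0534
grip_force: 62.3
```

Request:
apply_moves(
  rows=[
    [0,0,-0.3,0,0,0,0.5],
    [0,0,-1.0,0,0,0,0.5],
    [0,0,-2.0,0,0,0,0.5],
    [0,0,-3.1,0,0,0,0.5],
    [0,0,-3.1,0,0,0,0.5],
  ],
)

```text
clock: 19.68
ee_pos: [0.5977, 0.2272, 0.1309]
eef_rot: [0.006, 0.003, 1.0, 0.001]
ft_force: [0.4, 0.6, 0.1]
grip_width: 0.0533
grip_force: 63.4
```

```bash
python3 - <<'E'
from h import *
st=get_state(); s=snapshot("wrist"); print(st["ee_pos"],st["grip_width"],held(s,st,.008)); tops()
print(to((*J,.13),90+JY))
E
```

```text
[0.59769914 0.22717432 0.1309353 ] 0.05326792885174346 [(319.4230651855469, 121.57691955566406, 22.706666946411133, array([71.5, -0.3, -8.8]))]
top [441.9 157.3  12.  165.4 133.5]
top [551.8   2.    4.4 167.5  51. ]
top [ 5.913e+02 -2.378e+02 -2.000e-01  1.587e+02  4.620e+01]
top [613.3 233.1  41.3 154.7 142.6]
(array([ 1.144, -5.593, -0.137]), array([ 0.01,  0.07, -0.9 ]))
```

Request:
apply_moves(
  rows=[
    [0.2,-0.95,0,0,0,-0.2,0.5],
    [0.4,-1.9,0,0,0,-0.4,0.5],
    [0.6,-2.85,0,0,0,-0.6,0.5],
    [0.8,-3.8,0,0,0,-0.9,0.5],
    [0.95,-4.7,0,0,0,-0.9,0.5],
  ],
)

```text
clock: 20.2
ee_pos: [0.5538, 0.037, 0.1211]
eef_rot: [-0.0, -0.037, 0.999, -0.0]
ft_force: [1.5, -0.6, -0.8]
grip_width: 0.0532
grip_force: 63.4
```

Request:
apply_moves(
  rows=[
    [0.1,-0.9,0,0,0,0,0.5],
    [0.1,-0.9,0.4,0,0,0,0.5],
    [0.1,-0.9,0.9,0,0,0,0.5],
    [0.1,-0.9,0.9,0,0,0,0.5],
    [0.1,-0.9,0.9,0,0,0,0.5],
  ],
)

```text
clock: 20.62
ee_pos: [0.5529, 0.0026, 0.0849]
eef_rot: [-0.001, -0.036, 0.999, 0.0]
ft_force: [0.3, 0.5, 0.1]
grip_width: 0.0537
grip_force: 63.5
```

```bash
python3 - <<'E'
from h import *
st=get_state(); s=snapshot("wrist"); print(st["ee_pos"],st["grip_width"],held(s,st,.008)); 
print(to((*J,.04),90+JY))
E
```

```text
[0.5529376  0.00256192 0.0849256 ] 0.0536702573935278 [(322.0, 107.5, 15.66055965423584, array([75.5,  0.5, -7.8]))]
(array([0.119, 0.022, 1.144]), array([ 0.  , -0.01,  0.  ]))
```

Request:
apply_moves(
  rows=[
    [0.09,0.02,0,0,0,0,0.5],
    [0.09,0.02,0.3,0,0,0,0.5],
    [0.09,0.02,0.6,0,0,0,0.5],
    [0.09,0.02,0.9,0,0,0,0.5],
    [0.09,0.02,0.9,0,0,0,0.5],
  ],
)

```text
clock: 21.08
ee_pos: [0.5494, 0.0036, 0.0486]
eef_rot: [-0.001, -0.037, 0.999, 0.0]
ft_force: [-1.2, 0.7, -0.7]
grip_width: 0.0534
grip_force: 63.5
```

```bash
python3 - <<'E'
from h import *
st=get_state(); s=snapshot("wrist"); print(st["ee_pos"],st["ft_force"],to((*J,.034),90+JY),held(s,st,.008))
E
```

```text
[0.54938694 0.00358926 0.04859297] [-1.16240374  0.65773692 -0.68166757] (array([ 0.025, -0.003,  0.39 ]), array([ 0.  , -0.01,  0.01])) [(319.0, 119.0625, 20.16204071044922, array([72.1, -0.4, -7.9]))]
```

Request:
apply_moves(
  rows=[
    [0,0,0.2,0,0,0,0.5],
    [0,0,0.41,0,0,0,0.5],
    [0,0,0.41,0,0,0,0.5],
    [0,0,0.41,0,0,0,0.75],
    [0,0,0.41,0,0,0,0.75],
  ],
)

```text
clock: 21.55
ee_pos: [0.5503, 0.003, 0.0332]
eef_rot: [0.0, -0.036, 0.999, -0.0]
ft_force: [-0.0, -0.4, 0.4]
grip_width: 0.0639
grip_force: 0.0
```

Request:
apply_moves(
  rows=[
    [0,0,-0.2,0,0,0,0.78],
    [0,0,-0.8,0,0,0,0.8],
    [0,0,-1.6,0,0,0,0.9],
    [0,0,-2.3,0,0,0,0.9],
    [0,0,-2.3,0,0,0,0.9],
  ],
)

```text
clock: 21.97
ee_pos: [0.5526, 0.0027, 0.1308]
eef_rot: [0.004, -0.036, 0.999, -0.001]
ft_force: [1.0, 0.2, 1.9]
grip_width: 0.0772
grip_force: 0.0
```

```bash
python3 - <<'E'
from h import *
st=get_state(); s=snapshot("wrist"); print(st["ee_pos"]); hol(s,.040); tops()
print(to((.592,-.238,.13),89.8))
E
```

```text
[0.55255856 0.00272268 0.1308153 ]
blob (267, 76, 108, 283) [548.5   2.7   4.1 167.4  54.7] [array([621.1,   8.3]), array([478.5,  -2. ])] [array([321., 341.]), array([321., 104.])]
top [ 5.913e+02 -2.390e+02 -2.000e-01  1.640e+02  4.860e+01]
(array([-0.588, -6.081, -0.082]), array([-0.01,  0.03,  0.87]))
```

Three boards are stacked, with the top one at (548.5,2.7) and 4.1°. Next is the last one, far right.

Request:
apply_moves(
  rows=[
    [-0.1,-1.0,0,0,0,0.2,0.9],
    [-0.2,-2.0,0,0,0,0.4,0.9],
    [-0.3,-3.0,0,0,0,0.6,0.9],
    [-0.4,-4.0,0,0,0,0.87,0.9],
    [-0.5,-5.0,0,0,0,0.87,0.9],
  ],
)

```text
clock: 22.48
ee_pos: [0.5841, -0.1967, 0.1241]
eef_rot: [-0.001, 0.002, 1.0, 0.0]
ft_force: [-0.1, -0.2, -0.7]
grip_width: 0.0771
grip_force: 0.0
```

Request:
apply_moves(
  rows=[
    [0,-0.9,0.3,0,0,0,0.85],
    [-0.1,-0.98,0.7,0,0,0,0.85],
    [-0.1,-0.98,0.7,0,0,0,0.85],
    [-0.1,-0.98,0.7,0,0,0,0.85],
  ],
)

```text
clock: 22.82
ee_pos: [0.5875, -0.2336, 0.0958]
eef_rot: [-0.001, 0.002, 1.0, 0.001]
ft_force: [0.4, 0.6, 0.2]
grip_width: 0.0729
grip_force: 0.0
```

```bash
python3 - <<'E'
from h import *
st=get_state(); s=snapshot("wrist"); print(st["ee_pos"]); hol(s,.006)
print(to((.592,-.238,-.0035),89.8))
E
```

```text
[ 0.58749988 -0.23364124  0.09577778]
blob (261, 91, 107, 281) [ 5.904e+02 -2.366e+02 -1.000e-01  1.684e+02  5.530e+01] [array([ 658.7, -236.4]), array([ 520.7, -236.3])] [array([316., 348.]), array([314., 120.])]
(array([-0.103, -0.122,  2.507]), array([ 0.01, -0.02,  0.01]))
```

Request:
apply_moves(
  rows=[
    [-0.045,-0.07,0.9,0,0,0,0.85],
    [-0.045,-0.07,1.8,0,0,0,0.85],
    [-0.045,-0.07,2.3,0,0,0,0.85],
    [-0.045,-0.07,2.5,0,0,0,0.85],
    [-0.045,-0.07,2.5,0,0,0,0.7],
  ],
)

```text
clock: 23.28
ee_pos: [0.5898, -0.2355, -0.0036]
eef_rot: [-0.001, 0.001, 1.0, 0.001]
ft_force: [0.1, 0.3, -0.1]
grip_width: 0.0624
grip_force: 0.0
```

Request:
apply_moves(
  rows=[
    [0,0,0,0,0,0,0.7],
    [0,0,0,0,0,0,0.55],
    [0,0,0,0,0,0,0.5],
    [0,0,0,0,0,0,0.5],
  ],
)

```text
clock: 23.62
ee_pos: [0.5914, -0.237, -0.0005]
eef_rot: [0.001, 0.001, 1.0, -0.0]
ft_force: [-1.7, 2.6, 5.9]
grip_width: 0.0535
grip_force: 62.8
```

Request:
apply_moves(
  rows=[
    [0,0,-0.3,0,0,0,0.5],
    [0,0,-1.0,0,0,0,0.5],
    [0,0,-2.0,0,0,0,0.5],
    [0,0,-3.1,0,0,0,0.5],
    [0,0,-3.1,0,0,0,0.5],
  ],
)

```text
clock: 24.03
ee_pos: [0.5933, -0.2384, 0.1305]
eef_rot: [0.005, 0.002, 1.0, -0.003]
ft_force: [2.2, -0.6, -0.3]
grip_width: 0.0536
grip_force: 63.5
```

```bash
python3 - <<'E'
from h import *
st=get_state(); s=snapshot("wrist"); print(st["ee_pos"],st["grip_width"],held(s,st,.008)); tops()
print(to((*J,.13),90+JY))
E
```

```text
[ 0.5933347  -0.23838975  0.13047667] 0.05357190258765228 [(318.5335693359375, 123.21141052246094, 22.48038101196289, array([71. , -0.5, -8.7]))]
top [552.2   1.7   4.1 168.3  51.7]
(array([ 1.092,  6.017, -0.156]), array([-0.04,  0.06, -0.87]))
```

Request:
apply_moves(
  rows=[
    [0.2,1.0,0,0,0,-0.2,0.5],
    [0.4,2.0,0,0,0,-0.4,0.5],
    [0.6,3.0,0,0,0,-0.6,0.5],
    [0.8,4.0,0,0,0,-0.87,0.5],
    [0.9,5.0,0,0,0,-0.87,0.5],
  ],
)

```text
clock: 24.55
ee_pos: [0.5534, -0.0351, 0.1207]
eef_rot: [-0.0, -0.037, 0.999, 0.0]
ft_force: [1.5, 0.9, -0.4]
grip_width: 0.0533
grip_force: 63.5
```

Request:
apply_moves(
  rows=[
    [0.1,0.98,0,0,0,0,0.5],
    [0.1,0.98,0.4,0,0,0,0.5],
    [0.1,0.98,0.9,0,0,0,0.5],
    [0.1,0.98,0.9,0,0,0,0.5],
    [0.1,0.98,0.9,0,0,0,0.5],
  ],
)

```text
clock: 24.97
ee_pos: [0.5473, 0.0021, 0.0845]
eef_rot: [-0.001, -0.036, 0.999, 0.0]
ft_force: [0.7, -1.0, -0.4]
grip_width: 0.0534
grip_force: 63.5
```

```bash
python3 - <<'E'
from h import *
st=get_state(); s=snapshot("wrist"); print(st["ee_pos"],st["grip_width"],held(s,st,.008)); 
print(to((*J,.05),90+JY))
E
```

```text
[0.5472616  0.00210934 0.08451354] 0.05343460474369665 [(321.55828857421875, 120.82735443115234, 16.178770065307617, array([71.6,  0.4, -7.8]))]
(array([-0.024,  0.035,  0.883]), array([ 0.  , -0.01, -0.  ]))
```

Request:
apply_moves(
  rows=[
    [-0.045,0.03,0,0,0,0,0.5],
    [-0.045,0.03,0.3,0,0,0,0.5],
    [-0.045,0.03,0.6,0,0,0,0.5],
    [-0.045,0.03,0.9,0,0,0,0.5],
    [-0.045,0.03,0.9,0,0,0,0.5],
  ],
)

```text
clock: 25.43
ee_pos: [0.5495, 0.003, 0.0481]
eef_rot: [-0.001, -0.036, 0.999, 0.0]
ft_force: [-0.3, -0.5, -1.1]
grip_width: 0.0538
grip_force: 63.5
```

```bash
python3 - <<'E'
from h import *
st=get_state(); s=snapshot("wrist"); print(st["ee_pos"],st["ft_force"],to((*J,.042),90+JY),held(s,st,.008))
E
```

```text
[0.54947339 0.0029516  0.04812273] [-0.3092961  -0.4842984  -1.14969257] (array([0.024, 0.009, 0.178]), array([ 0.  , -0.01, -0.01])) [(319.9486083984375, 119.8130874633789, 19.506160736083984, array([71.9, -0.1, -7.9]))]
```

Request:
apply_moves(
  rows=[
    [0.01,0,0.1,0,0,0,0.5],
    [0.01,0,0.2,0,0,0,0.5],
    [0.01,0,0.2,0,0,0,0.5],
    [0.01,0,0.2,0,0,0,0.75],
    [0.01,0,0.2,0,0,0,0.75],
  ],
)

```text
clock: 25.9
ee_pos: [0.5497, 0.0032, 0.0414]
eef_rot: [0.0, -0.036, 0.999, -0.0]
ft_force: [0.3, 1.1, -0.5]
grip_width: 0.0639
grip_force: 0.0
```

Request:
apply_moves(
  rows=[
    [0,0,-0.2,0,0,0,0.78],
    [0,0,-0.8,0,0,0,0.8],
    [0,0,-1.6,0,0,0,1],
    [0,0,-2.3,0,0,0,1],
    [0,0,-2.6,0,0,0,1],
  ],
)

```text
clock: 26.32
ee_pos: [0.5506, 0.0031, 0.1493]
eef_rot: [0.002, -0.036, 0.999, -0.0]
ft_force: [0.4, 0.7, -0.2]
grip_width: 0.0853
grip_force: 0.0
```

```bash
python3 - <<'E'
from h import *
st=get_state(); s=snapshot("wrist"); print(st["ee_pos"],st["q"].round(2)); hol(s,.048); tops()
cv2.imwrite("pics/w8.png",s["color"][:,:,::-1])
t=snapshot("top"); cv2.imwrite("pics/top8.png",t["color"][:,:,::-1])
for c in blobs(t,(0,100,20),(20,255,130),500,(80,170,160,310)): print("roller",rect(t,c,.055))
print("jar",ray(t,[[216,135]],.112),"spray base",ray(t,[[338,145]],.06))
print(to((.499,.418,.15),81.5))
E
```

```text
[0.55060113 0.00307364 0.14930226] [-0.14  0.34 -0.16  1.06 -0.   -0.21]
blob (268, 81, 103, 272) [548.6   2.4   4.2 167.7  54.7] [array([618.1,   8. ]), array([478.3,  -2.1])] [array([320., 332.]), array([320., 107.])]
roller [499.2 422.6  -8.  289.   57.9]
jar [[0.76717915 0.15136812 0.112     ]] spray base [[ 0.75451638 -0.1640407   0.06      ]]
(array([ 0.52 , 10.436, -0.1  ]), array([-0.  ,  0.02,  2.53]))
```

View pics/w8.png

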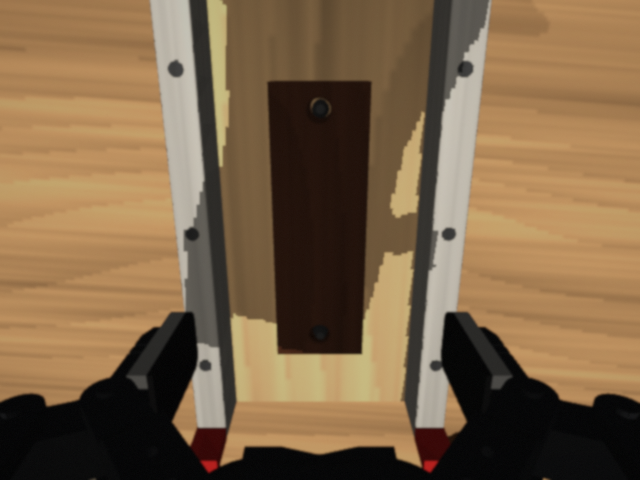

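All four boards are stacked and flat, with the pins centred in their holes at (320,107) and (320,332). The jar at (767,151) and spray at (754,-164) are clear of the pass. Next is the rolling pin.

Request:
apply_moves(
  rows=[
    [0.05,1.0,0,0,0,0.5,1],
    [0.1,2.0,0,0,0,1.0,1],
    [0.15,3.0,0,0,0,1.5,1],
    [0.2,4.0,0,0,0,2.0,1],
    [0.25,5.0,0,0,0,2.0,1],
  ],
)

```text
clock: 26.88
ee_pos: [0.5238, 0.2036, 0.144]
eef_rot: [-0.001, 0.053, 0.999, -0.0]
ft_force: [1.2, -0.3, 0.8]
grip_width: 0.0854
grip_force: 0.0
```

```bash
python3 - <<'E'
from h import *
print(to((.499,.418,.15),81.5))
E
```

```text
(array([ 1.181,  5.266, -0.151]), array([-0.01, -0.02,  0.49]))
```

Request:
apply_moves(
  rows=[
    [0.25,1.0,0,0,0,0.2,1],
    [0.5,2.0,0,0,0,0.48,1],
    [0.75,3.0,0,0,0,0.48,1],
    [0.95,4.0,0,0,0,0.48,1],
    [1.15,4.9,0,0,0,0.48,1],
  ],
)

```text
clock: 27.3
ee_pos: [0.4979, 0.4037, 0.1438]
eef_rot: [-0.001, 0.072, 0.997, -0.0]
ft_force: [0.8, -0.1, -0.4]
grip_width: 0.0856
grip_force: 0.0
```

Request:
apply_moves(
  rows=[
    [0,0.25,0,0,0,0,1],
    [0,0.25,0,0,0,0,1],
    [0,0.25,0,0,0,0,1],
  ],
)

```text
clock: 27.55
ee_pos: [0.5002, 0.4112, 0.1438]
eef_rot: [-0.001, 0.071, 0.997, -0.001]
ft_force: [-0.9, -1.6, 1.1]
grip_width: 0.0852
grip_force: 0.0
```

```bash
python3 - <<'E'
from h import *
st=get_state(); s=snapshot("wrist"); print(st["ee_pos"])
cv2.imwrite("pics/w9.png",s["color"][:,:,::-1])
print(proj(s,[[.499,.418,.045]]))
E
```

```text
[0.50018653 0.41124361 0.14381212]
[[330.85184344 231.36876864]]
```

View pics/w9.png

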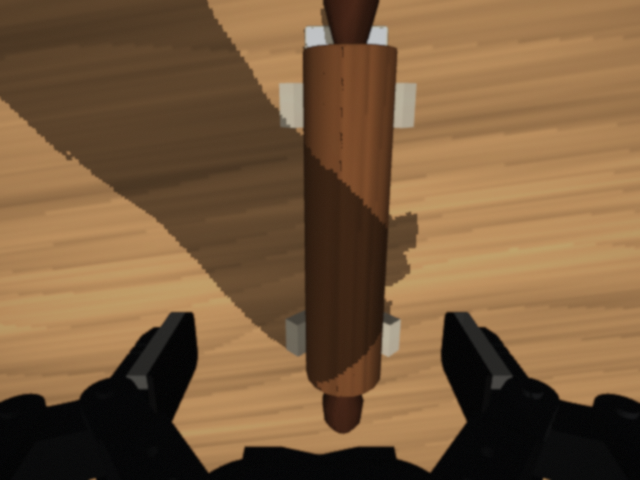

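The wrist view shows the barrel with its near end at rows 45–50, cols 304–397, and its far end at about row 385, cols 306–382. The saddles are at rows 83–127 and 315–355.

```bash
python3 - <<'E'
from h import *
s=snapshot("wrist")
A=ray(s,[[350.5,60],[344.3,375]],.045); S=ray(s,[[347,103],[343,325]],.04); E=ray(s,[[350.5,46],[344,378]],.068)
d=A[1]-A[0]; print(A,np.degrees(np.arctan2(d[1],d[0]))); print(S,S.mean(0),np.linalg.norm(S[1]-S[0])); print(E.mean(0),np.linalg.norm(E[1]-E[0]))
print(to((.499,.418,.027),81.5))
E
```

```text
[[0.40704466 0.44038953 0.045     ]
 [0.60056949 0.41252112 0.045     ]] -8.194504171642746
[[0.42839426 0.43617364 0.04      ]
 [0.56588925 0.41634802 0.04      ]] [0.49714175 0.42626083 0.04      ] 0.13891697728036262
[0.49403533 0.42614643 0.068     ] 0.18511970157005053
(array([0.067, 0.19 , 2.939]), array([-0.01, -0.01,  0.04]))
```

Request:
apply_moves(
  rows=[
    [0.11,0.39,0.5,0,0,0.05,1],
    [0.11,0.39,1.2,0,0,0.05,1],
    [0.11,0.39,2.0,0,0,0.05,1],
    [0.11,0.39,2.8,0,0,0.05,1],
    [0.11,0.39,2.95,0,0,0.05,1],
  ],
)

```text
clock: 28.07
ee_pos: [0.4966, 0.4246, 0.0225]
eef_rot: [-0.003, 0.075, 0.997, -0.002]
ft_force: [-1.7, 0.7, 0.1]
grip_width: 0.0853
grip_force: 0.0
```

Request:
apply_moves(
  rows=[
    [0,0,0,0,0,0,0.9],
    [0,0,0,0,0,0,0.4],
    [0,0,0,0,0,0,0.4],
    [0,0,0,0,0,0,0.4],
    [0,0,0,0,0,0,0.4],
  ],
)

```text
clock: 28.48
ee_pos: [0.4997, 0.4274, 0.0296]
eef_rot: [0.002, 0.074, 0.997, 0.0]
ft_force: [-0.8, -5.4, 10.6]
grip_width: 0.0485
grip_force: 60.7
```

Request:
apply_moves(
  rows=[
    [0,0,-0.5,0,0,0,0.4],
    [0,0,-1.3,0,0,0,0.4],
    [0,0,-2.1,0,0,1.3,0.4],
    [0,0,-2.9,0,0,2.6,0.4],
    [0,0,-3.2,0,0,3.9,0.4],
  ],
)

```text
clock: 28.9
ee_pos: [0.4998, 0.4284, 0.1612]
eef_rot: [0.002, 0.245, 0.97, 0.003]
ft_force: [0.6, 1.0, -2.8]
grip_width: 0.0479
grip_force: 63.9
```

Request:
apply_moves(
  rows=[
    [0,0,0,0,0,1.3,0.4],
    [0,0,0,0,0,2.6,0.4],
    [0,0,0,0,0,3.9,0.4],
    [0,0,0,0,0,5.2,0.4],
    [0,0,0,0,0,6.5,0.4],
  ],
)

```text
clock: 29.32
ee_pos: [0.4987, 0.4276, 0.1566]
eef_rot: [0.0, 0.506, 0.862, 0.001]
ft_force: [-0.5, 0.2, -3.7]
grip_width: 0.0479
grip_force: 63.8
```

```bash
python3 - <<'E'
from h import *
st=get_state(); print(st["grip_width"],st["grip_force"],to((.464,-.003,.15),4.15))
E
```

```text
0.04789973321805235 63.7799334526062 (array([-8.976, -6.007,  0.153]), array([ 0.02, -0.01,  5.01]))
```

Request:
apply_moves(
  rows=[
    [-0.84,-0.56,0,0,0,1.0,0.4],
    [-1.68,-1.12,0,0,0,2.0,0.4],
    [-2.52,-1.68,0,0,0,3.0,0.4],
    [-3.36,-2.24,0,0,0,4.0,0.4],
    [-4.2,-2.8,0,0,0,5.0,0.4],
  ],
)

```text
clock: 29.73
ee_pos: [0.4835, 0.2246, 0.1564]
eef_rot: [0.001, 0.68, 0.733, 0.001]
ft_force: [1.2, -0.6, -3.4]
grip_width: 0.0478
grip_force: 64.1
```

```bash
python3 - <<'E'
from h import *
st=get_state(); print(st["grip_width"],st["grip_force"],to((.464,-.003,.12),4.15))
E
```

```text
0.04782810750094504 64.05463814735413 (array([-5.639, -0.912,  0.906]), array([ 0.02, -0.  ,  0.03]))
```

Request:
apply_moves(
  rows=[
    [-0.95,-0.16,0,0,0,0,0.4],
    [-1.9,-0.32,0,0,0,0,0.4],
    [-2.85,-0.48,0,0,0,0,0.4],
    [-3.8,-0.64,0,0,0,0,0.4],
    [-4.7,-0.8,0,0,0,0,0.4],
  ],
)

```text
clock: 30.15
ee_pos: [0.4664, 0.0344, 0.1565]
eef_rot: [0.001, 0.679, 0.734, 0.001]
ft_force: [0.9, 0.2, -3.3]
grip_width: 0.0484
grip_force: 64.0
```

Request:
apply_moves(
  rows=[
    [-0.6,-0.1,0.3,0,0,0,0.4],
    [-0.7,-0.1,0.8,0,0,0,0.4],
    [-0.7,-0.1,0.8,0,0,0,0.4],
    [-0.7,-0.1,0.8,0,0,0,0.4],
  ],
)

```text
clock: 30.48
ee_pos: [0.4646, 0.008, 0.1238]
eef_rot: [-0.0, 0.679, 0.734, 0.0]
ft_force: [-0.1, 0.5, -3.4]
grip_width: 0.0483
grip_force: 63.8
```

```bash
python3 - <<'E'
from h import *
st=get_state(); s=snapshot("wrist"); print(st["ee_pos"],st["grip_width"],st["grip_force"],to((.464,-.003,.0656),4.15))
cv2.imwrite("pics/w10.png",s["color"][:,:,::-1])
E
```

```text
[0.46461292 0.00803909 0.12379045] 0.0483244634811931 63.79140257835388 (array([-0.283, -0.051,  1.466]), array([ 0.01, -0.  ,  0.07]))
```

View pics/w10.png

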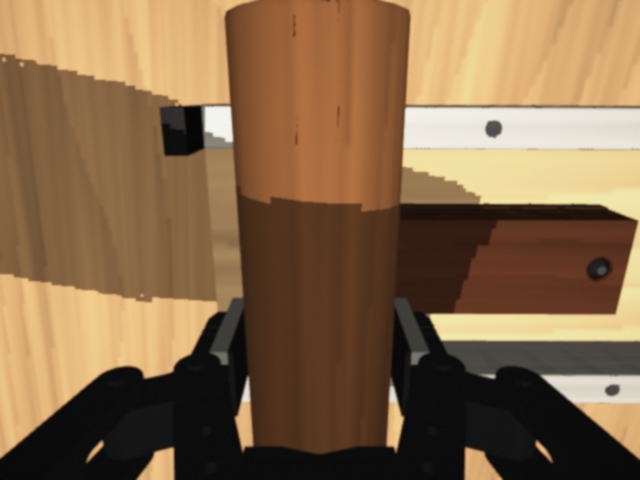

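The roller is held square across the jig, its barrel end at row 5 and the black stop at (182,130). I'm lowering it onto the rails.

Request:
apply_moves(
  rows=[
    [-0.28,-0.05,0.4,0,0,0.07,0.4],
    [-0.28,-0.05,0.9,0,0,0.07,0.4],
    [-0.28,-0.05,1.2,0,0,0.07,0.4],
    [-0.28,-0.05,1.35,0,0,0.07,0.4],
    [-0.28,-0.05,1.35,0,0,0.07,0.4],
  ],
)

```text
clock: 30.95
ee_pos: [0.4638, -0.0025, 0.0691]
eef_rot: [-0.0, 0.681, 0.733, -0.0]
ft_force: [-0.3, 0.7, -4.8]
grip_width: 0.0481
grip_force: 64.1
```

Request:
apply_moves(
  rows=[
    [0,0,0,0,0,0,0.4],
    [0,0,0,0,0,0,0.4],
  ],
)

```text
clock: 31.12
ee_pos: [0.4645, -0.003, 0.0702]
eef_rot: [0.001, 0.681, 0.733, 0.0]
ft_force: [0.9, 0.0, -3.3]
grip_width: 0.0482
grip_force: 64.1
```

```bash
python3 - <<'E'
from h import *
st=get_state(); print(st["ee_pos"],st["ft_force"],to((.464,-.003,.0656),4.15))
s=snapshot("side"); u=proj(s,[[.464,-.003,.08]])[0]; print(u); x,y=int(u[0]),int(u[1]); c=s["color"][y-75:y+75,x-100:x+100,::-1]
cv2.imwrite("pics/s1.png",cv2.resize(c,None,fx=4,fy=4,interpolation=cv2.INTER_CUBIC))
E
```

```text
[ 0.46450315 -0.0029893   0.07017784] [ 0.89298176  0.01819084 -3.33593616] (array([ 0.001, -0.013,  0.114]), array([0.02, 0.  , 0.01]))
[276.54554908 213.68406696]
```

View pics/s1.png

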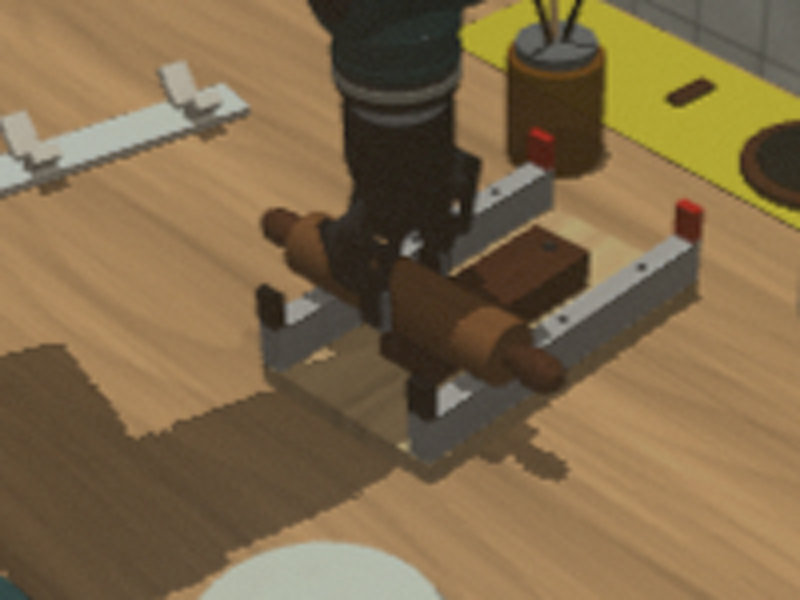

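The side view shows the roller just above both rails near the black stops, held level.

Request:
apply_moves(
  rows=[
    [0,0,0.05,0,0,0,0.4],
    [0,0,0.1,0,0,0,0.4],
    [0,0,0.11,0,0,0,0.4],
    [0,0,0.11,0,0,0,0.4],
  ],
)

```text
clock: 31.5
ee_pos: [0.4642, -0.0033, 0.0656]
eef_rot: [0.001, 0.681, 0.732, 0.0]
ft_force: [-4.3, 1.5, 15.3]
grip_width: 0.0485
grip_force: 66.4
```

Request:
apply_moves(
  rows=[
    [0,0,-0.03,0,0,0,0.4],
    [0,0,-0.03,0,0,0,0.6],
    [0,0,-0.03,0,0,0,0.7],
    [0,0,-0.03,0,0,0,0.8],
    [0,0,-0.03,0,0,0,0.8],
  ],
)

```text
clock: 31.92
ee_pos: [0.4638, -0.0033, 0.0659]
eef_rot: [0.0, 0.681, 0.732, 0.0]
ft_force: [0.1, 0.1, -0.7]
grip_width: 0.0685
grip_force: 0.0
```

Request:
apply_moves(
  rows=[
    [0,0,-0.03,0,0,0,0.8],
    [0,0,-0.03,0,0,0,0.8],
    [0,0,-0.03,0,0,0,0.8],
    [0,0,-0.03,0,0,0,0.8],
  ],
)

```text
clock: 32.25
ee_pos: [0.4638, -0.0033, 0.0671]
eef_rot: [0.0, 0.681, 0.732, 0.0]
ft_force: [0.1, -0.1, -0.0]
grip_width: 0.0686
grip_force: 0.0
```

```bash
cat >> h.py <<'E'
def roller(s,st):
    "barrel axis from wrist view: silhouette mid at some rows on z=.081, in jig frame mm + yaw"
    hsv=cv2.cvtColor(s["color"],cv2.COLOR_RGB2HSV); m=cv2.inRange(hsv,(5,140,50),(16,255,230))
    m=cv2.morphologyEx(m,cv2.MORPH_OPEN,np.ones((5,5)))
    P=[];a=np.radians(JY)
    for v in (40,90,140,190,240,280):
        x=np.where(m[v])[0]
        x=max(np.split(x,np.where(np.diff(x)>3)[0]+1),key=len)
        p=ray(s,[(x[0]+x[-1])/2,v],.081)[0][:2]-J; P.append(np.round(1000*np.r_[np.array([[np.cos(a),np.sin(a)],[-np.sin(a),np.cos(a)]])@p,(x[-1]-x[0])/1000],1))
    return np.array(P)
E
python3 - <<'E'
from h import *
st=get_state(); s=snapshot("wrist"); print(st["ee_pos"],st["grip_width"],st["grip_force"],st["ft_force"]); print(roller(s,st))
cv2.imwrite("pics/w11.png",s["color"][:,:,::-1])
a=np.radians(JY); print(to((*(J+.13*np.array([np.cos(a),np.sin(a)])),.0666),4.15))
E
```

```text
[ 0.46380848 -0.00328511  0.06710594] 0.06863319539049687 0.0 [ 0.09187036 -0.09482374 -0.02635778]
[[-85.7  92.8 179. ]
 [-85.6  79.7 170. ]
 [-85.4  65.7 165. ]
 [-85.3  50.7 160. ]
 [-63.2  34.6 293. ]
 [-45.   20.7 394. ]]
(array([0.008, 5.382, 0.012]), array([ 0., -0.,  0.]))
```

View pics/w11.png

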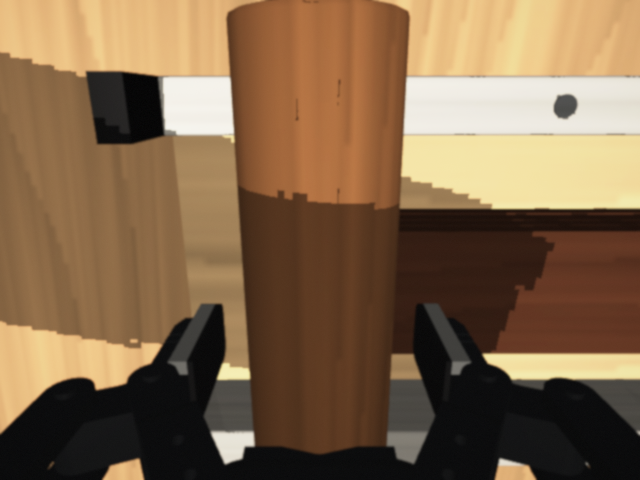

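The roller rests on both rails, let go and square at jig x = -85.5 mm, with about 9 mm of gap to each finger. Now I roll it with the rear finger.

Request:
apply_moves(
  rows=[
    [0,0.06,0,0,0,0,0.8],
    [0,0.12,0,0,0,0,0.8],
    [0,0.18,0,0,0,0,0.8],
    [0,0.26,0,0,0,0,0.8],
    [0,0.36,0,0,0,0,0.8],
  ],
)

```text
clock: 32.72
ee_pos: [0.4784, -0.0022, 0.0671]
eef_rot: [-0.0, 0.681, 0.732, -0.0]
ft_force: [-0.3, -0.4, 0.6]
grip_width: 0.0682
grip_force: 0.0
```

Request:
apply_moves(
  rows=[
    [0,0.13,0,0,0,0,0.8],
    [0,0.26,0,0,0,0,0.8],
    [0,0.39,0,0,0,0,0.8],
    [0,0.52,0,0,0,0,0.8],
    [0,0.65,0,0,0,0,0.8],
  ],
)

```text
clock: 33.13
ee_pos: [0.5047, -0.0003, 0.0671]
eef_rot: [0.0, 0.681, 0.732, 0.0]
ft_force: [-0.8, 0.2, 0.6]
grip_width: 0.0679
grip_force: 0.1
```

```bash
python3 - <<'E'
from h import *
st=get_state(); s=snapshot("wrist"); print(st["ee_pos"],st["ft_force"],1000*(st["ee_pos"][:2]-J)); print(roller(s,st)[:4])
E
```

```text
[ 5.04680082e-01 -2.97892982e-04  6.70624317e-02] [-0.77918049  0.17292127  0.6131602 ] [-44.1199178   -3.54789298]
[[-54.3  92.8 181. ]
 [-54.1  79.7 173. ]
 [-54.2  65.8 169. ]
 [-53.9  50.8 163. ]]
```

Request:
apply_moves(
  rows=[
    [0,0.15,0,0,0,0,0.8],
    [0,0.3,0,0,0,0,0.8],
    [0,0.45,0,0,0,0,0.8],
    [0,0.6,0,0,0,0,0.8],
    [0,0.75,0,0,0,0,0.8],
  ],
)

```text
clock: 33.6
ee_pos: [0.5347, 0.0019, 0.0671]
eef_rot: [0.0, 0.681, 0.732, 0.0]
ft_force: [0.1, -0.7, 0.9]
grip_width: 0.0684
grip_force: 0.2
```

Request:
apply_moves(
  rows=[
    [0,0.15,0,0,0,0,0.8],
    [0,0.3,0,0,0,0,0.8],
    [0,0.45,0,0,0,0,0.8],
    [0,0.6,0,0,0,0,0.8],
    [0,0.75,0,0,0,0,0.8],
  ],
)

```text
clock: 34.02
ee_pos: [0.5645, 0.0041, 0.067]
eef_rot: [-0.0, 0.681, 0.732, -0.0]
ft_force: [-0.3, 0.3, 0.0]
grip_width: 0.0681
grip_force: 0.1
```

Request:
apply_moves(
  rows=[
    [0,0.15,0,0,0,0,0.8],
    [0,0.3,0,0,0,0,0.8],
    [0,0.45,0,0,0,0,0.8],
    [0,0.6,0,0,0,0,0.8],
    [0,0.75,0,0,0,0,0.8],
  ],
)

```text
clock: 34.43
ee_pos: [0.5944, 0.0062, 0.0671]
eef_rot: [-0.0, 0.681, 0.732, -0.0]
ft_force: [-0.3, 0.4, 0.2]
grip_width: 0.0686
grip_force: 0.1
```

Request:
apply_moves(
  rows=[
    [0,0.15,0,0,0,0,0.8],
    [0,0.3,0,0,0,0,0.8],
    [0,0.45,0,0,0,0,0.8],
    [0,0.6,0,0,0,0,0.8],
    [0,0.75,0,0,0,0,0.8],
  ],
)

```text
clock: 34.85
ee_pos: [0.6243, 0.0084, 0.0671]
eef_rot: [-0.0, 0.681, 0.732, 0.0]
ft_force: [0.5, 0.5, 0.8]
grip_width: 0.0684
grip_force: 0.1
```

```bash
python3 - <<'E'
from h import *
st=get_state(); s=snapshot("wrist"); print(st["ee_pos"],st["ft_force"],1000*(st["ee_pos"][:2]-J)); print(roller(s,st)[:4])
E
```

```text
[0.62433108 0.0083982  0.06708485] [0.51343238 0.50607279 0.76235079] [75.53108443  5.14819685]
[[ 66.1  92.8 180. ]
 [ 65.9  79.7 171. ]
 [ 66.   65.8 166. ]
 [ 66.   50.8 161. ]]
```

Request:
apply_moves(
  rows=[
    [0,0.15,0,0,0,0,0.8],
    [0,0.3,0,0,0,0,0.8],
    [0,0.45,0,0,0,0,0.8],
    [0,0.6,0,0,0,0,0.8],
    [0,0.75,0,0,0,0,0.8],
  ],
)

```text
clock: 35.32
ee_pos: [0.6543, 0.0106, 0.0671]
eef_rot: [0.0, 0.681, 0.732, 0.0]
ft_force: [1.2, -0.0, 0.3]
grip_width: 0.0683
grip_force: 0.0
```

Request:
apply_moves(
  rows=[
    [0,0.1,0,0,0,0,0.8],
    [0,0.2,0,0,0,0,0.8],
    [0,0.29,0,0,0,0,0.8],
    [0,0.36,0,0,0,0,0.8],
    [0,0.41,0,0,0,0,0.8],
  ],
)

```text
clock: 35.73
ee_pos: [0.6703, 0.0117, 0.0671]
eef_rot: [-0.0, 0.681, 0.732, 0.0]
ft_force: [-0.1, -0.9, -1.3]
grip_width: 0.0685
grip_force: 0.0
```

```bash
python3 - <<'E'
from h import *
st=get_state(); s=snapshot("wrist"); print(st["ee_pos"],st["ft_force"],1000*(st["ee_pos"][:2]-J)); print(roller(s,st)[:4])
E
```

```text
[0.67031751 0.01173305 0.06705393] [-0.09408822 -0.93645814 -1.34401704] [121.5175145    8.48304624]
[[114.   92.8 181. ]
 [114.2  79.7 175. ]
 [114.3  65.8 169. ]
 [114.   50.8 163. ]]
```

Request:
apply_moves(
  rows=[
    [0,0.02,0,0,0,0,0.8],
    [0,0.04,0,0,0,0,0.8],
    [0,0.06,0,0,0,0,0.8],
    [0,0.06,0,0,0,0,0.8],
  ],
)

```text
clock: 36.12
ee_pos: [0.6724, 0.0119, 0.0671]
eef_rot: [-0.0, 0.681, 0.732, -0.0]
ft_force: [-0.3, 0.1, 0.4]
grip_width: 0.0681
grip_force: 0.0
```

```bash
python3 - <<'E'
from h import *
st=get_state(); s=snapshot("wrist"); print(1000*(st["ee_pos"][:2]-J),st["ft_force"],st["grip_force"]); print(roller(s,st)[:4])
E
```

```text
[123.6068786   8.6601914] [-0.3382985   0.13623707  0.40862679] 9.009035863982717e-06
[[114.1  92.8 181. ]
 [114.5  79.7 174. ]
 [114.5  65.8 170. ]
 [114.3  50.8 163. ]]
```

It rests against the red stops at x ≈ 114.4 mm. I'll centre the open fingers and lift clear.

Request:
apply_moves(
  rows=[
    [0,-0.1,0,0,0,0,0.85],
    [0,-0.2,0,0,0,0,0.9],
    [0,-0.23,-0.4,0,0,0,0.9],
    [0,-0.23,-1.0,0,0,0,0.9],
    [0,-0.23,-1.8,0,0,0,0.9],
  ],
)

```text
clock: 36.58
ee_pos: [0.6616, 0.0113, 0.1384]
eef_rot: [-0.001, 0.681, 0.732, -0.001]
ft_force: [1.0, -0.8, -0.2]
grip_width: 0.0766
grip_force: 0.0
```

Request:
apply_moves(
  rows=[
    [0,0,-0.5,0,0,0,0.9],
    [0,0,-1.0,0,0,0,0.9],
    [0,0,-1.0,0,0,0,0.9],
    [0,0,-1.0,0,0,0,0.9],
  ],
)

```text
clock: 36.92
ee_pos: [0.6634, 0.0112, 0.18]
eef_rot: [0.001, 0.681, 0.732, 0.001]
ft_force: [-0.4, 0.1, -0.5]
grip_width: 0.0768
grip_force: 0.0
```

```bash
python3 - <<'E'
from h import *
st=get_state(); s=snapshot("wrist"); print(st["ee_pos"],st["ft_force"])
for _ in range(1): print(roller(s,st)[:5])
t=snapshot("top")
for c in blobs(t,(50,100,30),(85,255,255),30): print("green",rect(t,c,.015))
E
```

```text
[0.66339517 0.01115022 0.17999506] [-0.35269654  0.06234796 -0.50298142]
[[221.1 105.6  34. ]
 [115.4  81.   89. ]
 [114.8  54.6  85. ]
 [115.7  26.3  80. ]
 [116.   -4.1  77. ]]
green [ 527.2 -445.3   -8.4   96.5   29.6]
```

The roller is at 115 mm, square and at rest, and the rib is in the tray. I'm handing in.

```bash
python3 -c "
from bench import *
print(sign_off())"
```

```text
the job is handed in; nothing more can be done
None
```

I handed the job in at about 37 s. The rib is in the blue tray, all four shims are down on both pins, and the rolling pin, rolled along the rails, rests against the red far stops. The jar and spray bottle were not touched. My second shim pick failed twice, the second time with a brief 92 N press on that board (wrist limit 120 N), and I don't have the judge's verdict.

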